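Key and fit the drive pulley on the sander spindle

ROBOT

A 6-joint arm with a two-finger parallel gripper is mounted at the origin on the work surface. World frame = base frame: x ahead of the robot, y to its left, z up, the work surface at z = 0. Lengths are in mm, angles in degrees, forces in N, time in s.
With the tool pointing down it reaches from about 375 to 925 mm from the base axis. Payload 5.7 kg.
Tool frame: the origin (TCP) lies between the finger pads; the fingertips stand 17 mm ahead of it and the grasp point (between the pads) lies 2 mm behind it (manip.tcp_to_tips is the z of the fingertips in the tool frame, in mm); z points along the fingers, y is the line along which they close (so a half turn about z gives the same grasp; the last joint's range is limited). The gripper opens to 85 mm and grips with 20 to 120 N. Pads are 22 mm wide; open, the fingers measure 114 mm over their backs; the gripper's body (76 mm by 85 mm) begins 54 mm behind the grasp point. The pads swing forward as they close: fully open they stand 13 mm farther back than shut.
Start: joints at [58.837, 20.558, 86.54, -0, 72.909, -6.595], TCP at [249.458, 545.652, 248.267] pointing down, gripper open.
Joint ranges: [-170.27, 170.27], [-57.76, 135], [12.27, 136.19], [-55.21, 235.2], [11.17, 155.16], [-170.74, 170.74]. Speed limits (degrees/s): [136.94, 136.94, 180, 180, 180, 180].

INTERFACE

Orientations are given as [roll, pitch, yaw] about the fixed x, y, z axes, in that order (R = Rz(yaw) Ry(pitch) Rx(roll)).
In Python, from cell import manip gives the robot as it stands.
- The arm moves only by the shell command python3 -m crank 'ROWS'. ROWS is JSON, one flat list of numbers, 5 for each row, row after row: the shift along the tool's x, y, z in units of 40 mm (1.0 is 40 mm), then the turn about the tool's z in units of 5 degrees (1.0 is 5 degrees), then the opening, from 0 (shut) to 1 (fully open). In form: [dx, dy, dz, turn, jaw, dx, dy, dz, turn, jaw, ...]. A call has 1 to 12 rows; each row shifts and turns the commanded pose from where the row before left it, along the tool's axes as they then stand; what a row does not reach is not made up. A row lasts 1/10 s, in which the tool goes at most 50 mm and 8.59 degrees, less where a joint would pass 70% of its speed; a pose out of reach is approached as far as the arm can. A call is refused whole if a number of a shift passes 1 or a number of a turn 1, either way. A call with a gripper value outside its range is refused whole. The fingers move at their own pace and stop on an object; the grip force is fixed at half the most. Time passes only in rows, so rows that do not move let the fingers close. It gives the time, the measured TCP pose, the force, the opening and the grip force at its end, in the units of the state.
- manip.get_state(): the state, without advancing time (a new reading comes with each control period).
- manip.snapshot(name): name is "scene" or "top"; returns the picture (420x560x3 uint8, red, green, blue); there is no depth.
- manip.get_calibration(name): a dict with "K" (3x3 intrinsics, pixels), "k1" (the pictures are not rectified: a ray, as slopes to the right and down, at radius r is drawn at 1 + k1 r^2 times it, then the intrinsics apply), "T" (4x4, takes a point from camera to world coordinates). Camera axes: x right, y down, z forward; pixel columns grow to the right and rows downward; lengths in mm; the calibration is good to about 2 mm. A picture is of the moment at which its call begins. get_calibration takes no time and is no camera call.
- manip.close_job(): hands the job in; it is judged then, once.
The state is a dict: "t": time; "joints": joint angles; "qvel": joint speeds; "joint_torque": joint torques, N m; "tool_pos": TCP position; "ee_rot": TCP orientation; "ft_force": force on the tool from outside, world axes, zero at the start; "moment": the same for the moment, N m; "opening": opening from 0.0 (shut) to 1.0 (fully open); "gripper_force": force on a finger pad.
Only numpy, scipy, OpenCV 4.12 (cv2) and the standard library are available. Lean on these libraries where they do the work, as an engineer would, in place of code of your own. Each camera call takes 0.05 s, during which the arm holds its last target. There are 200 camera calls.

TASK

Fit the toothed drive pulley to the sander spindle that leans in the green stand: first drop the loose silver key into the slot in the spindle and let go of it, then slide the pulley on over the key, toothed rim first, until it sits fully home on the spindle's shoulder, and let go. Leave everything else on the bench where it is.

Things in the scene. Friction and masses are not known exactly. Their poses are not given: they have to be found in the camera images.
- stand: Green cast stand, fixed to the bench: base plate 180 x 130 x 15 mm, two cheeks up to 96 mm high, 60 mm tube behind the spindle's shoulder. Origin: centre of its underside, z up; the spindle leans towards its -x, which is the robot's left (+y) give or take 0.35 rad.
- spindle: Steel spindle, diameter 36 mm, fixed in the stand, leaning 45 degrees; does not turn. Origin: centre of the shoulder face (dark collar, diameter 54 mm), 140 mm above the bench. z: up along the axis to the free end; x: square to it, out of the key slot, 45 degrees upward; y: across the slot. It stands 84 mm out of the shoulder, the last 11 mm tapering to 24 mm diameter.
- slot (a point): Centre of the slot's floor; spindle's axes. The slot is closed at both ends: 68 mm long (spindle z = 3 to 71 mm), 15 mm wide, its edges flared to 20 mm from x = 12.5 to 15 mm; flat floor at spindle x = 9.5 mm. A seated key has its centre 8 mm off the floor (x = 17.5, y = 0, z = 35 to 39 mm), stands 7.5 mm proud of the round and stays by its weight.
- key: Loose silver key, a bar 64 mm long, 12 mm wide and 16 mm high, long edges bevelled by 2 mm, ends stepped down by 1.5 mm over the last 3 mm; lies on the bench on a 12 mm wide side, 70 g. Symmetric: either end, and either 12 mm side, may go first. Origin: centre of its underside; x along its length, y across its width, z up.
- key_center (a point): Centre of the silver key, 8 mm above its underside.
- pulley: Toothed belt pulley, 0.33 to 0.61 kg, flat on the bench: black nylon rim 116 mm in diameter, 22 mm thick; above it a bright aluminium hexagon boss. Bore right through, 39.6 mm, with a keyway 17 mm wide reaching 27 mm from the axis. Origin: centre of its underside; z up the bore towards the boss, x towards the keyway. Fitted, its frame coincides with the spindle's.
- pulley_boss (a point): Centre of the top of the pulley's hexagonal boss, on the bore axis, 62 mm above the underside (40 mm above the rim); pulley's axes. The boss is 62 mm across flats; the flats face 0, 60, 120, 180, 240 and 300 degrees from the pulley's x, so the keyway lies behind a flat. Fitted, 22 mm of spindle show beyond the boss.
- pulley_mark (a point): White paint mark on the upper face of the pulley's rim, in line with the keyway, 46 mm from the axis.
- offcut: Bystander: wood offcut 110 x 40 x 25 mm, length along x, lying between the left place and the stand. Origin: centre of its underside.
- screwdriver: Bystander: screwdriver with blue handle, 190 mm long, lying along its x between the right place and the stand, some 30 mm high. Origin under its middle.
- glue: Bystander: standing yellow glue bottle, 60 mm in diameter, 170 mm high. Origin: centre of its underside.
- jar: Bystander: standing amber jar, 72 mm in diameter, 85 mm high. Origin: centre of its underside.
- tin: Bystander: standing paint tin, 84 mm in diameter, 100 mm high, beyond the stand. Origin: centre of its underside.
- brush: Bystander: brush 200 mm long, lying along its x, beyond the stand. Origin under its middle.
- hammer: Bystander: hammer 280 mm long, lying along its x, on the right. Origin under its middle.
Mind the look-alikes: they are no part of the job. Several things look just like the pulley: the one meant starts farthest to the robot's right.

How it is judged:
By the outcome, as a careful person would: the job done as asked, in the order asked, and still so for the second after the job is handed in, with the robot touching nothing.
It also fails if it takes over 72 s, if anything falls off the work surface, if the arm or the gripper's body presses on something with over 40 N, if the wrist force passes 120 N, or if a joint passes its speed limit or range.

## Working session

There is one attempt and no reset: what is moved stays moved. The work goes in short steps, Python scripts to look and compute and a shell command to move; the robot and the scene stay as the last step left them, time stands still between calls to the robot, and variables do not carry over. Pictures are saved under pics/ and viewed, at most 13 in all, crops included, and the job is handed in when it is done.

```bash
mkdir -p pics; ls
python3 - <<'E'
from cell import manip
import cv2,numpy as np
s=manip.get_state();print(s)
print(manip.tcp_to_tips)
for n in("scene","top"):
    c=manip.get_calibration(n);print(n,c)
    cv2.imwrite(f"pics/{n}0.png",manip.snapshot(n)[:,:,::-1])
E
```

```text
pics
{'t': 0.0, 'joints': array([ 5.88370191e+01,  2.05986272e+01,  8.65988042e+01, -4.68073668e-04,
        7.29070597e+01, -6.59521652e+00]), 'qvel': array([-0.08117218, -0.00586711, -0.06794506,  0.07947571,  0.05697916,
        0.03478398]), 'joint_torque': array([-3.38904902e-04, -5.27621806e+01, -2.78618002e+01, -4.26909264e-04,
        1.33333117e-02, -4.13133898e-05]), 'tool_pos': array([249.14312099, 545.12604188, 247.44756451]), 'ee_rot': array([-1.79896149e+02, -1.15570535e-02,  1.55432363e+02]), 'ft_force': array([ 0.04137366, -0.53345969, -0.61367106]), 'moment': array([0.00478143, 0.0387707 , 0.00731737]), 'gripper_force': 0.0, 'opening': 0.9989724889463102}
17.0
scene {'K': array([[461.72456035,   0.        , 288.34816053],
       [  0.        , 461.72456035, 217.78118168],
       [  0.        ,   0.        ,   1.        ]]), 'k1': -0.09716303828115323, 'T': array([[-8.18616504e-01,  3.00352501e-01, -4.89546111e-01,
         1.21153569e+03],
       [ 5.74251254e-01,  4.43056899e-01, -6.88430157e-01,
         9.07006303e+02],
       [ 1.01250630e-02, -8.44682757e-01, -5.35171490e-01,
         8.75056497e+02],
       [ 0.00000000e+00,  0.00000000e+00,  0.00000000e+00,
         1.00000000e+00]])}
top {'K': array([[502.73355835,   0.        , 278.79833133],
       [  0.        , 502.73355835, 202.53361815],
       [  0.        ,   0.        ,   1.        ]]), 'k1': -0.014141523298509881, 'T': array([[ 2.03584519e-02, -9.74198836e-01,  2.24771354e-01,
         2.22194965e+02],
       [-9.99787339e-01, -1.90978587e-02,  7.78128837e-03,
        -7.42882432e+01],
       [-3.28787050e-03, -2.24881969e-01, -9.74380465e-01,
         1.52907806e+03],
       [ 0.00000000e+00,  0.00000000e+00,  0.00000000e+00,
         1.00000000e+00]])}
```

View pics/scene0.png

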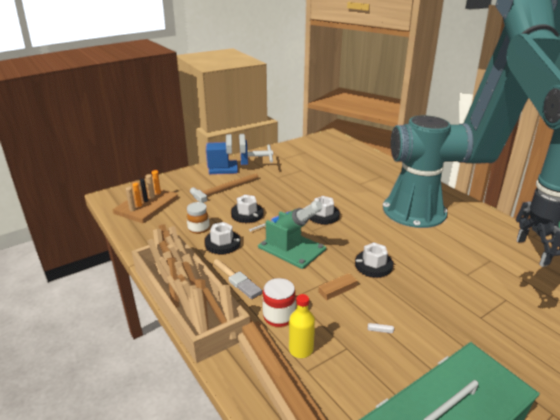

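View pics/top0.png

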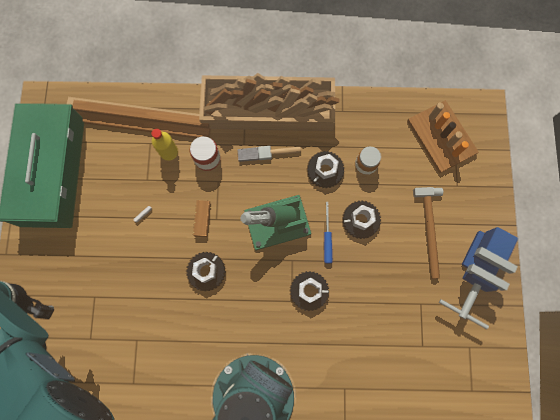

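```bash
python3 -m crank --help 2>&1 | head -30
```

```text
invalid input: not JSON, or not a number
```

The top view shows the key at (143,214), the target pulley at (362,219), farthest right, and the stand at (279,222) with the spindle tip near (247,217). In the scene view the key is at (381,328).

Rows can't tilt the tool directly, so I'll check what the arm does at the edge of its reach. Straight up is free space.

```bash
python3 -m crank '[0,0,-1,0,1, 0,0,-1,0,1, 0,0,-1,0,1, 0,0,-1,0,1, 0,0,-1,0,1, 0,0,-1,0,1, 0,0,-1,0,1, 0,0,-1,0,1, 0,0,-1,0,1, 0,0,-1,0,1, 0,0,-1,0,1, 0,0,-1,0,1]'
python3 - <<'E'
from cell import manip
print(manip.get_state()['joints'])
E
```

```text
t: 1.3
tool_pos: [249.1, 545.1, 729.7]
ee_rot: [-180.0, -0.0, 155.4]
ft_force: [0.8, 1.0, 1.1]
opening: 0.993
gripper_force: 0.0
[ 5.88376001e+01  2.15080569e+01  1.99968581e+01 -5.02326518e-04
  1.38502285e+02 -6.59674668e+00]
```

```bash
python3 -m crank '[0,0,-1,0,1, 0,0,-1,0,1, 0,0,-1,0,1, 0,0,-1,0,1]'
python3 - <<'E'
from cell import manip
print(manip.get_state()['joints'])
E
```

```text
t: 1.7
tool_pos: [225.0, 492.4, 804.4]
ee_rot: [176.5, 0.0, 155.4]
ft_force: [-0.4, -0.5, 0.0]
opening: 1.001
gripper_force: 0.0
[ 57.84213602  18.68893223  12.27324731   0.77012379 145.57441857
  -6.94575785]
```

```bash
python3 -m crank '[0,0,1,0,1, 0,0,1,0,1, 0,0,1,0,1, 0,0,0,0,1]'
python3 - <<'E'
from cell import manip
print(manip.get_state()['joints'])
E
```

```text
t: 2.1
tool_pos: [226.7, 497.0, 677.0]
ee_rot: [177.5, -0.1, 155.4]
ft_force: [0.5, 0.0, -1.7]
opening: 1.0
gripper_force: 0.0
[ 57.94895204  10.36362092  43.55135283   0.51195375 123.65078977
  -7.18490213]
```

The tilt persists: pushing past the reach limit leans the tool outward, and it stays leaned. So I can tilt 45° this way. Next I measure.

```bash
cat > h.py <<'E'
import numpy as np,cv2
from cell import manip
C={n:manip.get_calibration(n) for n in("scene","top")}
def proj(n,p):
    c=C[n];T=np.linalg.inv(c["T"]);q=np.atleast_2d(p)@T[:3,:3].T+T[:3,3]
    s=q[:,:2]/q[:,2:];s=s*(1+c["k1"]*(s**2).sum(1,keepdims=True))
    return s*[c["K"][0,0],c["K"][1,1]]+c["K"][:2,2]
def ray(n,uv):
    c=C[n];d=(np.array(uv,float)-c["K"][:2,2])/[c["K"][0,0],c["K"][1,1]];s=d.copy()
    for _ in range(20): s=d/(1+c["k1"]*(s@s))
    v=c["T"][:3,:3]@np.r_[s,1];return c["T"][:3,3],v/np.linalg.norm(v)
def onz(n,uv,z):
    o,v=ray(n,uv);return o+v*(z-o[2])/v[2]
def tri(a,b):  # a scene px, b top px -> point, gap
    (o,v),(p,w)=ray("scene",a),ray("top",b)
    t=np.linalg.lstsq(np.c_[v,-w],p-o,rcond=None)[0]
    A,B=o+v*t[0],p+w*t[1];return (A+B)/2,np.linalg.norm(A-B)
def patch(img,c,w,h,s): 
    x,y=int(c[0]-w/2),int(c[1]-h/2);return cv2.resize(img[y:y+h,x:x+w],None,fx=s,fy=s,interpolation=cv2.INTER_CUBIC),(x,y)
E
python3 - <<'E'
from h import *
im={n:manip.snapshot(n)[:,:,::-1].copy() for n in C}
for n in C: cv2.imwrite(f"pics/{n}1.png",im[n])
pu=onz("top",(362,219),62);st=onz("top",(262,217),150);ke=onz("top",(143,214),8)
print(pu,st,ke)
rows=[]
for n in("top","scene"):
    r=[]
    for p in(st,pu,ke):
        a,o=patch(im[n],proj(n,p)[0],66,50,4 if 0 else 4);print(n,o);r.append(a)
    rows.append(np.hstack(r))
m=np.vstack(rows);print(m.shape);cv2.imwrite("pics/m1.png",m)
E
```

```text
[ 515.25487097 -310.82423843   62.        ] [497.88252001 -17.14265303 150.        ] [528.42877908 357.32405936   8.        ]
top (229, 192)
top (329, 194)
top (110, 188)
scene (270, 188)
scene (216, 175)
scene (346, 303)
(400, 792, 3)
```

View pics/m1.png

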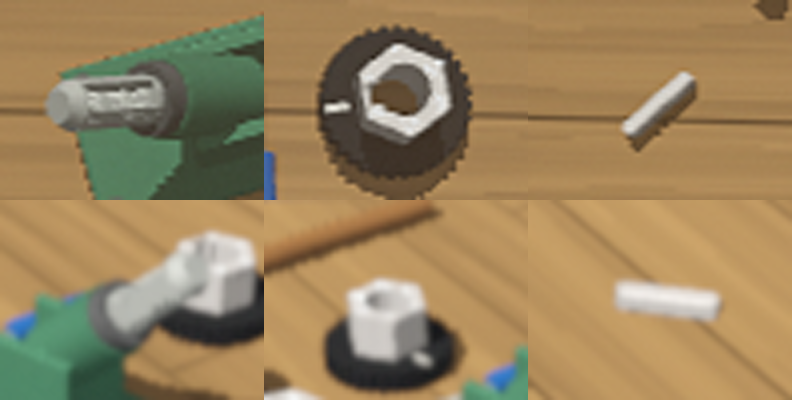

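```bash
cat > fit.py <<'E'
from h import *
from scipy.optimize import minimize
S=4
def hullmask(n,pts,o,sz):
    q=(proj(n,pts)-o+.5)*S
    m=np.zeros((sz[1]*S,sz[0]*S),np.uint8);cv2.fillConvexPoly(m,cv2.convexHull((q*16).astype(np.int32)),1,shift=4)
    return cv2.resize(m.astype(np.float32),sz,interpolation=cv2.INTER_AREA)
def box(x,y,z,yaw,l,w,h):
    p=np.array([[i*l/2,j*w/2,k*h] for i in(-1,1) for j in(-1,1) for k in(0,1)]);c,s=np.cos(yaw),np.sin(yaw)
    return p@np.array([[c,s,0],[-s,c,0],[0,0,1]])+[x,y,z]
def hexp(x,y,z,yaw,R=62/np.sqrt(3),h=40):
    a=yaw+np.radians(30+60*np.arange(6));b=np.c_[x+R*np.cos(a),y+R*np.sin(a)]
    return np.r_[np.c_[b,np.full(6,z)],np.c_[b,np.full(6,z+h)]]
def mask(img,cen,sz,thr,sat):
    o=np.array([int(cen[0])-sz[0]//2,int(cen[1])-sz[1]//2]);p=img[o[1]:o[1]+sz[1],o[0]:o[0]+sz[0]]
    h=cv2.cvtColor(p,cv2.COLOR_BGR2HSV);m=((h[...,1]<sat)&(h[...,2]>thr)).astype(np.uint8)
    k,l,st,_=cv2.connectedComponentsWithStats(m);i=1+np.argmax(st[1:,4]);m=(l==i).astype(np.uint8)
    c=cv2.findContours(m,0,2)[0];cv2.drawContours(m,c,-1,1,-1);return m.astype(np.float32),o
E
cat > f1.py <<'E'
from fit import *
im={n:cv2.imread(f"pics/{n}1.png") for n in C}
def run(name,f,x0,sz,thr,sat):
    M={n:mask(im[n],proj(n,[x0[:3]])[0],sz,thr,sat) for n in C}
    cost=lambda x:sum(np.abs(hullmask(n,f(*x),M[n][1],sz)-M[n][0]).sum()/M[n][0].sum() for n in C)
    b=None
    for dy in np.radians([0,20,-20]):
        r=minimize(cost,np.r_[x0[:3],x0[3]+dy],method="Nelder-Mead",options=dict(initial_simplex=np.r_[x0[:3],x0[3]+dy]+np.r_[np.zeros((1,4)),np.diag([6,6,6,.2])],xatol=.05,fatol=1e-4))
        if b is None or r.fun<b.fun:b=r
    print(name,b.x.round(2),np.degrees(b.x[3]).round(1),b.fun,[m[0].sum() for m in M.values()])
kd=onz("top",(110+(685-528)/4,188+20),16)-onz("top",(110+(630-528)/4,188+32),16)
run("key",lambda x,y,z,w:box(x,y,z,w,64,12,16),[528,357,0,np.arctan2(kd[1],kd[0])],(50,40),150,60)
P,g=tri((246.6,200.1),(363.6,215.4));Mk,g2=tri((255.6,214.6),(346.85,220.4));print("boss",P,g,"mark",Mk,g2)
d=Mk-P;yaw=np.arctan2(d[1],d[0]);print(np.degrees(yaw),np.hypot(*d[:2]))
run("boss",hexp,[P[0],P[1],22,yaw],(36,36),135,50)
E
python3 f1.py
```

```text
key [530.48 360.29   4.89  -0.8 ] -46.0 0.7812199592590332 [np.float32(185.0), np.float32(73.0)]
boss [ 524.64357076 -314.48576388   63.70604745] 3.133457599427408 mark [ 516.41605164 -269.77668019   24.14315055] 2.8724620798725264
100.42710722931713 45.45980901295431
boss [ 525.6  -316.62   26.02    1.69] 96.6 0.3947810232639313 [np.float32(282.0), np.float32(381.0)]
```

```bash
cat >> f1.py <<'E'
print("---")
def runz(name,f,x0,z,sz,thr,sat):
  for ns in(["scene"],["top"],["scene","top"]):
    M={n:mask(im[n],proj(n,[x0[:3]])[0],sz,thr,sat) for n in ns}
    cost=lambda x:sum(np.abs(hullmask(n,f(x[0],x[1],z,x[2]),M[n][1],sz)-M[n][0]).sum()/M[n][0].sum() for n in ns)
    b=min((minimize(cost,[x0[0],x0[1],x0[3]+dy],method="Nelder-Mead",options=dict(initial_simplex=np.array([x0[0],x0[1],x0[3]+dy])+np.r_[np.zeros((1,3)),np.diag([6,6,.2])],xatol=.05,fatol=1e-4)) for dy in np.radians([0,15,-15])),key=lambda r:r.fun)
    print(name,ns,thr,sat,b.x.round(1),np.degrees(b.x[2]).round(1),round(b.fun,3),[m[0].sum() for m in M.values()])
for thr,sat in((110,70),(130,70),(110,90)):
    runz("key",lambda x,y,z,w:box(x,y,z,w,64,12,16),[529,358,8,np.radians(-46)],0,(50,40),thr,sat)
    runz("boss",hexp,[525,-314.5,40,np.radians(99)],22,(36,36),thr,sat)
E
python3 f1.py | sed '1,/---/d'
```

```text
key ['scene'] 110 70 [525.8 357.   -0.8] -44.4 0.084 [np.float32(200.0)]
key ['top'] 110 70 [531.2 361.2  -0.8] -45.4 0.434 [np.float32(83.0)]
key ['scene', 'top'] 110 70 [529.  359.9  -0.8] -46.1 0.79 [np.float32(200.0), np.float32(83.0)]
boss ['scene'] 110 70 [ 522.1 -322.4    1.7] 96.6 0.107 [np.float32(358.0)]
boss ['top'] 110 70 [ 528.6 -319.     1.6] 94.0 0.127 [np.float32(401.0)]
boss ['scene', 'top'] 110 70 [ 525.7 -317.7    1.7] 98.7 0.295 [np.float32(358.0), np.float32(401.0)]
key ['scene'] 130 70 [525.8 357.   -0.8] -44.4 0.084 [np.float32(200.0)]
key ['top'] 130 70 [531.5 361.7  -0.8] -46.1 0.506 [np.float32(79.0)]
key ['scene', 'top'] 130 70 [529.1 359.3  -0.8] -45.8 0.863 [np.float32(200.0), np.float32(79.0)]
boss ['scene'] 130 70 [ 521.5 -324.2    1.7] 95.5 0.115 [np.float32(323.0)]
boss ['top'] 130 70 [ 527.9 -317.8    1.7] 97.0 0.157 [np.float32(387.0)]
boss ['scene', 'top'] 130 70 [ 526.4 -318.9    1.6] 92.1 0.347 [np.float32(323.0), np.float32(387.0)]
key ['scene'] 110 90 [526.7 356.7  -0.8] -45.5 0.105 [np.float32(223.0)]
key ['top'] 110 90 [531.6 361.7  -0.8] -46.1 0.302 [np.float32(96.0)]
key ['scene', 'top'] 110 90 [529.3 360.5  -0.8] -44.8 0.704 [np.float32(223.0), np.float32(96.0)]
boss ['scene'] 110 90 [ 521.  -324.3    1.8] 101.3 0.131 [np.float32(372.0)]
boss ['top'] 110 90 [ 528.6 -319.     1.6] 94.0 0.127 [np.float32(401.0)]
boss ['scene', 'top'] 110 90 [ 525.8 -317.8    1.7] 99.5 0.321 [np.float32(372.0), np.float32(401.0)]
```

```bash
cat > go.py <<'E'
import sys,numpy as np
from cell import manip
from scipy.spatial.transform import Rotation as Ro
def R(): return Ro.from_euler("xyz",manip.get_state()["ee_rot"],degrees=True).as_matrix()
def show(p):
    s=manip.get_state();r=R();d=r.T@(np.array(p)-s["tool_pos"])/40
    print("t",round(s["t"],2),"pos",s["tool_pos"].round(1),"rot",s["ee_rot"].round(1),"xaxis yaw",np.degrees(np.arctan2(r[1,0],r[0,0])).round(1),"z",r[:,2].round(3),"J",s["joints"].round(0),"shift units",d.round(3))
if __name__=="__main__": show([float(a) for a in sys.argv[1:4]])
E
python3 go.py 529 359 300
```

```text
t 2.2 pos [228.2 499.2 686. ] rot [176.6   0.  155.4] xaxis yaw 155.4 z [ 0.025  0.054 -0.998] J [ 58.  10.  42.   1. 124.  -7.] shift units [-8.294 -0.634  9.631]
```

```bash
python3 -m crank '[-0.83,-0.063,0.96,0,1, -0.83,-0.063,0.96,0,1, -0.83,-0.063,0.96,0,1, -0.83,-0.063,0.96,0,1, -0.83,-0.063,0.96,0,1, -0.83,-0.063,0.96,0,1, -0.83,-0.063,0.96,0,1, -0.83,-0.063,0.96,0,1, -0.83,-0.063,0.96,0,1, -0.83,-0.063,0.96,0,1, 0,0,0,1,1, 0,0,0,1,1]'; python3 -m crank '[0,0,1,1,1, 0,0,1,1,1, 0,0,1,0.2,1, 0,0,1,0,1, 0,0,0.9,0,1,0,0,0,0,1]'; python3 go.py 529 359 90
```

```text
t: 3.4
tool_pos: [530.1, 362.7, 308.5]
ee_rot: [176.4, -0.4, 145.1]
ft_force: [-1.0, 0.4, 0.7]
opening: 0.998
gripper_force: 0.0
t: 4.0
tool_pos: [532.1, 372.8, 108.1]
ee_rot: [177.0, -1.1, 134.5]
ft_force: [-1.7, 0.2, 0.7]
opening: 1.0
gripper_force: 0.0
t 4.0 pos [532.1 372.8 108.1] rot [177.   -1.1 134.5] xaxis yaw 134.5 z [ 0.024  0.052 -0.998] J [ 28.  32.  90.   2.  56. -18.] shift units [-0.202 -0.319  0.433]
```

```bash
python3 -m crank '[0,0,0,0,0, 0,0,0,0,0, 0,0,0,0,0, 0,0,0,0,0, 0,0,0,0,0, 0,0,0,0,0, 0,0,0,0,0, 0,0,0,0,0]'
python3 - <<'E'
from h import *
from go import R
im={n:manip.snapshot(n)[:,:,::-1].copy() for n in C}
for n in C: cv2.imwrite(f"pics/{n}2.png",im[n])
s=manip.get_state();tip=s["tool_pos"]+R()[:,2]*17;print(s["tool_pos"],tip)
r=[]
for n in C:
    q=proj(n,tip)[0];a,o=patch(im[n],q,66,80,6);c=(q-o+.5)*6;print(n,q,o)
    cv2.drawMarker(a,tuple(int(v) for v in c),(0,0,255),0,14,1);r.append(a)
cv2.imwrite("pics/m2.png",np.hstack(r))
E
```

```text
t: 4.8
tool_pos: [528.7, 371.0, 109.0]
ee_rot: [177.0, -1.2, 134.5]
ft_force: [0.1, -0.3, -0.1]
opening: 0.001
gripper_force: 0.0
[528.72002054 371.06423292 108.90425403] [529.11397908 371.93183732  91.93097918]
scene [387.73957684 307.37894575] (354, 267)
top [130.4435869  207.87473416] (97, 167)
```

View pics/m2.png

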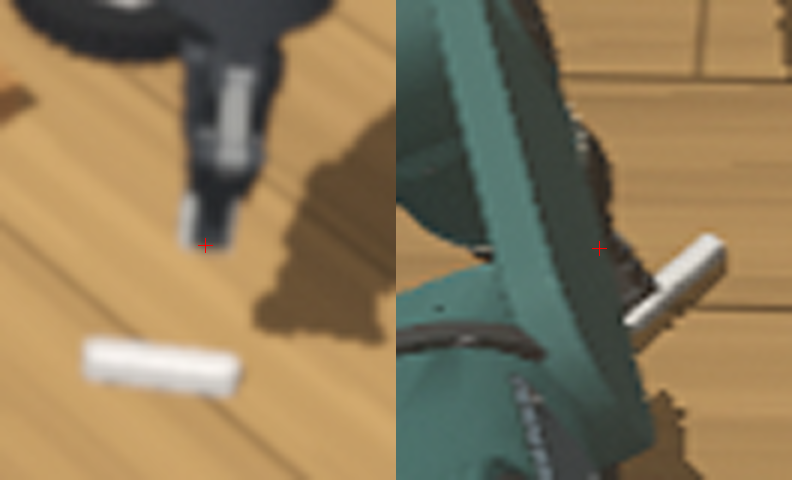

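```bash
python3 go.py 526.5 357.5 60;  python3 -m crank '[0,0,0,0,1,0,0,0,0,1,0,0,0,0,1]' >/dev/null; python3 go.py 526.5 357.5 60
```

```text
t 4.9 pos [528.7 371.1 108.9] rot [177.   -1.2 134.5] xaxis yaw 134.5 z [ 0.023  0.051 -0.998] J [ 28.  31.  91.   2.  55. -18.] shift units [-0.228 -0.34   1.202]
t 5.2 pos [528.8 371.1 108.9] rot [177.   -1.2 134.5] xaxis yaw 134.5 z [ 0.023  0.051 -0.998] J [ 28.  31.  91.   2.  55. -18.] shift units [-0.227 -0.342  1.203]
```

```bash
python3 -m crank '[-0.23,-0.34,0.4,0,1, 0,0,0.4,0,1,0,0,0.4,0,1,0,0,0,0,1,0,0,0,0,1]' >/dev/null; python3 go.py 526.5 357.5 26
```

```text
t 5.7 pos [526.6 357.5  60.2] rot [177.   -1.2 134.5] xaxis yaw 134.5 z [ 0.023  0.051 -0.998] J [ 27.  34.  94.   3.  49. -19.] shift units [-0.016 -0.045  0.853]
```

```bash
python3 -m crank '[-0.01,-0.02,0.3,0,1, -0.01,-0.02,0.3,0,1,0,0,0.25,0,1,0,0,0,0,1]'; python3 -m crank '[0,0,0,0,0,0,0,0,0,0,0,0,0,0,0,0,0,0,0,0,0,0,0,0,0,0,0,0,0,0,0,0,0,0,0,0,0,0,0,0]'
```

```text
t: 6.1
tool_pos: [525.5, 356.9, 24.2]
ee_rot: [177.2, -1.2, 134.5]
ft_force: [0.0, -0.5, 0.3]
opening: 1.002
gripper_force: 0.0
t: 6.9
tool_pos: [527.1, 357.7, 26.6]
ee_rot: [177.0, -1.1, 134.5]
ft_force: [-1.2, -1.1, 5.8]
opening: 0.111
gripper_force: 59.9
```

```bash
python3 -m crank '[0,0,-0.5,0,0, 0,0,-1,0,0, 0,0,-1,0,0,0,0,-1,0,0,0,0,-1,0,0,0,0,0,0,0,0,0,0,0,0]'
python3 - <<'E'
from h import *
from go import R
s=manip.get_state();tip=s["tool_pos"]+R()[:,2]*17
r=[]
for n in C:
    im=manip.snapshot(n)[:,:,::-1].copy();cv2.imwrite(f"pics/{n}3.png",im)
    q=proj(n,tip)[0];a,o=patch(im,q,66,66,6);print(n,o)
    for x in(-32,0,32):
        w=proj(n,s["tool_pos"]+R()@[x,0,11])[0]
        cv2.drawMarker(a,tuple(int(v) for v in (w-o+.5)*6),(0,0,255),0,14,1)
    r.append(a)
cv2.imwrite("pics/m3.png",np.hstack(r))
E
```

```text
t: 7.6
tool_pos: [523.0, 348.5, 206.6]
ee_rot: [176.9, -1.1, 134.5]
ft_force: [0.2, -0.3, -0.5]
opening: 0.11
gripper_force: 59.2
scene (355, 237)
top (95, 169)
```

View pics/m3.png

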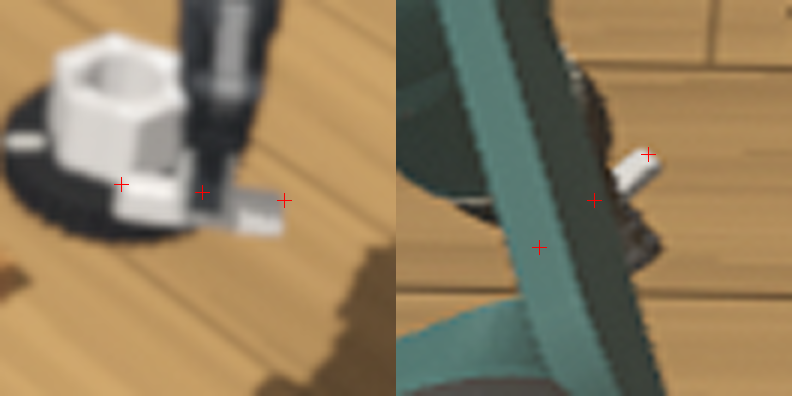

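```bash
cat > f2.py <<'E'
from fit import *
im={n:cv2.imread(f"pics/{n}1.png") for n in C}
def frame(az):
    L=np.array([np.cos(az),np.sin(az),0]);k=np.array([0,0,1.]);z=(L+k)/2**.5;x=(k-L)/2**.5;return np.c_[x,np.cross(z,x),z]
def circ(r,z,n=40):
    a=np.linspace(0,2*np.pi,n,endpoint=False);return np.c_[r*np.cos(a),r*np.sin(a),np.full(n,z)]
SP=np.r_[circ(18,0),circ(18,73),circ(12,84)]
def parts(x,y,z,az,t):
    F=frame(az);o=[x,y,z];return SP@F.T+o,np.r_[circ(27,0),circ(27,-t)]@F.T+o
sz=(70,56);M={};W={}
for n,c in(("top",(262,217)),("scene",(303,213))):
    o=np.array(c)-[35,28];p=im[n][o[1]:o[1]+56,o[0]:o[0]+70];h=cv2.cvtColor(p,cv2.COLOR_BGR2HSV)
    M[n]=((h[...,1]<60).astype(np.float32),o);w=np.zeros((56,70),np.float32)
    if n=="top": w[12:44,8:50]=1
    else: w[:,22:311-o[0]]=1
    W[n]=w
def cost(x,ns=("top","scene")):
    c=0
    for n in ns:
        o=M[n][1];m=np.maximum(*[hullmask(n,q,o,sz) for q in parts(*x)]);c+=(np.abs(m-M[n][0])*W[n]).sum()
    return c
if __name__=="__main__":
  for z0 in(None,140):
   for az0 in(75,90,105):
    a=np.radians(az0);L=np.array([np.cos(a),np.sin(a)]);b=np.array([498,-17])-L*35
    x0=np.r_[b,140,a,12]
    f=cost if z0 is None else (lambda x:cost(np.r_[x[:2],z0,x[3:]]))
    r=minimize(f,x0,method="Nelder-Mead",options=dict(initial_simplex=x0+np.r_[np.zeros((1,5)),np.diag([8,8,6,.2,5])],maxiter=2000,xatol=.05,fatol=.05))
    print(z0,az0,r.x.round(1),np.degrees(r.x[3]).round(1),round(r.fun,1),cost(r.x,("top",)).round(1))
E
python3 f2.py
```

```text
None 75 [505.8 -31.  134.8   1.9  -2. ] 110.3 101.2 79.4
None 90 [505.9 -31.1 134.1   1.9  -4.2] 110.0 101.5 79.5
None 105 [504.4 -29.6 136.6   1.9   5. ] 109.1 86.8 64.6
140 75 [503.1 -25.9 129.9   1.9  10.1] 108.1 72.2 74.0
140 90 [502.5 -26.1 120.1   1.9  11.1] 107.5 71.3 126.9
140 105 [502.7 -25.9 142.9   1.9  11.3] 107.7 71.9 44.1
```

```bash
cat > ov.py <<'E'
from f2 import *
def overlay(sp,pu,out):
    F=frame(np.radians(sp[3]));o=np.array(sp[:3]);rows=[]
    slot=np.array([[x,y,z] for x,y,z in((15,-10,3),(15,10,3),(15,10,71),(15,-10,71))])
    base=np.array([[-90,-65,15],[90,-65,15],[90,65,15],[-90,65,15.]])
    c,s=np.cos(np.radians(pu[3])),np.sin(np.radians(pu[3]));P=np.array([[c,-s,0],[s,c,0],[0,0,1]])
    h=hexp(0,0,62,0,h=0)[:6]
    for n in C:
        r=[]
        for cen,polys in((o+F@[0,0,42],[circ(27,0)@F.T+o,circ(18,73)@F.T+o,circ(12,84)@F.T+o,slot@F.T+o]),
              (np.array([pu[0],pu[1],30]),[h@P.T+[pu[0],pu[1],0],circ(58,22)@P.T+[pu[0],pu[1],0],np.array([[40,-3,22],[52,-3,22],[52,3,22],[40,3,22.]])@P.T+[pu[0],pu[1],0]])):
            a,off=patch(im[n],proj(n,cen)[0],56,42,7)
            for p in polys: cv2.polylines(a,[(((proj(n,p)-off+.5)*7)).astype(np.int32)],True,(0,0,255),1)
            r.append(a)
        rows.append(np.hstack(r))
    cv2.imwrite(out,np.vstack(rows))
E
python3 -c "
from ov import *
overlay([502.7,-26,140,107.7],[524.6,-315.5,0,99],'pics/m4.png')"
```

```text
(no output)
```

View pics/m4.png

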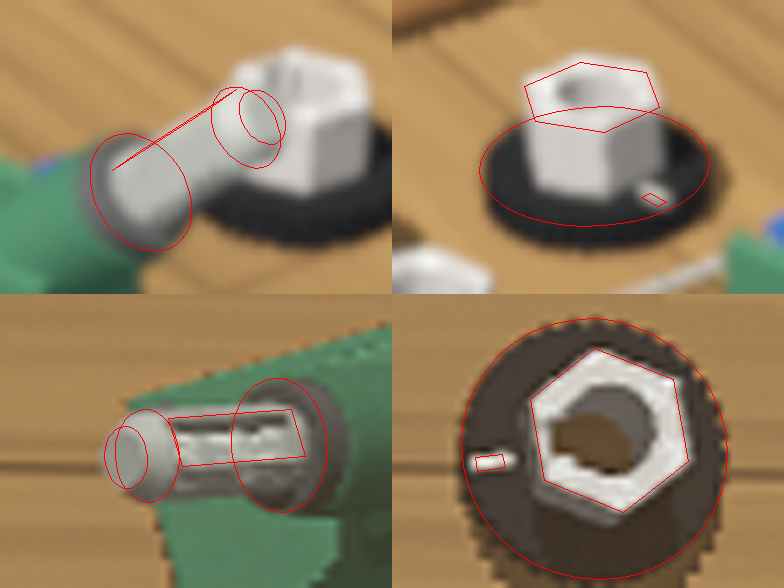

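The scene overlay sits about 1 px low on the pulley, and the top overlay matches. The spindle fit is good: shoulder at about (503,-26,140), leaning toward azimuth 108°. The key is held centred. Now I go to azimuth 108° and push out at the reach limit to lean the tool.

```bash
python3 go.py -200 627 550; python3 go.py 523 348 550
```

```text
t 7.7 pos [521.6 347.8 204.2] rot [177.2  -1.2 134.5] xaxis yaw 134.5 z [ 0.021  0.05  -0.999] J [ 26.  24.  88.   2.  66. -19.] shift units [17.795 -7.566 -8.658]
t 7.7 pos [521.6 347.8 204.2] rot [177.2  -1.2 134.5] xaxis yaw 134.5 z [ 0.021  0.05  -0.999] J [ 26.  24.  88.   2.  66. -19.] shift units [ 0.161  0.459 -8.631]
```

```bash
python3 -m crank '[0.81,-0.344,-0.4,0,0,0.81,-0.344,-0.4,0,0,0.81,-0.344,-0.4,0,0,0.81,-0.344,-0.4,0,0,0.81,-0.344,-0.4,0,0,0.81,-0.344,-0.4,0,0,0.81,-0.344,-0.4,0,0,0.81,-0.344,-0.4,0,0,0.81,-0.344,-0.4,0,0,0.81,-0.344,-0.4,0,0,0.81,-0.344,-0.4,0,0]' >/dev/null;  python3 -m crank '[0.81,-0.344,-0.4,0,0,0.81,-0.344,-0.4,0,0,0.81,-0.344,-0.4,0,0,0.81,-0.344,-0.4,0,0,0.81,-0.344,-0.4,0,0,0.81,-0.344,-0.4,0,0,0.81,-0.344,-0.4,0,0,0.81,-0.344,-0.4,0,0,0.81,-0.344,-0.4,0,0,0.81,-0.344,-0.4,0,0,0.81,-0.344,-0.4,0,0]' >/dev/null; python3 -m crank '[0,0,0,1,0,0,0,0,1,0,0,0,0,1,0,0,0,0,1,0,0,0,0,1,0,0,0,0,0.36,0]'; python3 go.py -280 877 550
```

```text
t: 10.5
tool_pos: [-200.9, 627.7, 552.7]
ee_rot: [177.9, -2.1, 107.5]
ft_force: [1.0, 0.9, -1.3]
opening: 0.113
gripper_force: 59.2
t 10.5 pos [-200.9  627.7  552.7] rot [177.9  -2.1 107.5] xaxis yaw 107.5 z [ 0.024  0.046 -0.999] J [103.  19.  48.  -2. 110.  85.] shift units [ 6.532 -0.022  0.31 ]
```

```bash
python3 -m crank '[1,0,0,0,0,1,0,0,0,0,1,0,0,0,0,1,0,0,0,0,1,0,0,0,0,1,0,0,0,0,1,0,0,0,0,1,0,0,0,0]'; python3 go.py -200 627 550
```

```text
t: 11.3
tool_pos: [-270.5, 850.5, 504.7]
ee_rot: [177.8, -7.3, 107.9]
ft_force: [0.3, 0.4, -1.6]
opening: 0.111
gripper_force: 59.3
t 11.3 pos [-270.5  850.5  504.7] rot [177.8  -7.3 107.9] xaxis yaw 107.9 z [-0.002  0.133 -0.991] J [104.  44.  12.  -2. 116.  85.] shift units [-5.666  0.035 -1.872]
```

```bash
python3 -m crank '[1,0,-0.3,0,0,1,0,-0.3,0,0,1,0,-0.3,0,0,1,0,-0.3,0,0,1,0,-0.3,0,0,1,0,-0.3,0,0,1,0,-0.3,0,0,1,0,-0.3,0,0,1,0,-0.3,0,0,1,0,-0.3,0,0]'; python3 go.py -200 627 550
```

```text
t: 12.3
tool_pos: [-302.4, 938.7, 548.0]
ee_rot: [177.4, -24.7, 108.6]
ft_force: [0.5, -0.5, -0.7]
opening: 0.112
gripper_force: 59.3
t 12.3 pos [-302.4  938.7  548. ] rot [177.4 -24.7 108.6] xaxis yaw 108.6 z [-0.091  0.409 -0.908] J [104.  43.  12.  -1. 100.  86.] shift units [-7.432  0.093 -3.468]
```

```bash
python3 -m crank '[1,0,-0.3,0,0,1,0,-0.3,0,0,1,0,-0.3,0,0,1,0,-0.3,0,0,1,0,-0.3,0,0,1,0,-0.3,0,0,1,0,-0.3,0,0,1,0,-0.3,0,0,1,0,-0.3,0,0,1,0,-0.3,0,0,1,0,-0.3,0,0]'; python3 go.py -200 627 550
```

```text
t: 13.4
tool_pos: [-319.7, 968.5, 690.6]
ee_rot: [176.7, -43.4, 109.8]
ft_force: [-0.1, 0.5, -1.3]
opening: 0.111
gripper_force: 59.3
t 13.4 pos [-319.7  968.5  690.6] rot [176.7 -43.4 109.8] xaxis yaw 109.8 z [-0.177  0.665 -0.726] J [104.  37.  12.   1.  87.  86.] shift units [-8.99   0.139 -3.654]
```

```bash
python3 -m crank '[1,0,-0.3,0,0,1,0,-0.3,0,0,-0.5,0,0,0,0,-0.5,0,0,0,0,0,0,0,0,0]'
cat > tgt.py <<'E'
import sys
from f2 import *
from go import R,show
SPX=np.array([502.0,-27.0,140.0]);AZ=107.7
F=frame(np.radians(AZ))
def W(v): return SPX+F@np.array(v,float)
def keytcp(h,z=37,x0=17.5): # TCP for key centre at spindle (x0+h,0,z)
    return W([x0+h,0,z])-18.5*R()[:,2]
if __name__=="__main__":
    print("tool axes in spindle frame\n",(F.T@R()).round(3))
    show(keytcp(float(sys.argv[1])))
E
python3 tgt.py 120; python3 tgt.py 40
```

```text
t: 13.9
tool_pos: [-310.5, 937.5, 689.3]
ee_rot: [176.5, -46.1, 110.0]
ft_force: [-0.1, 0.6, -1.5]
opening: 0.113
gripper_force: 59.3
tool axes in spindle frame
 [[ 0.019  0.032 -0.999]
 [-0.028  0.999  0.031]
 [ 0.999  0.027  0.02 ]]
t 13.9 pos [-310.5  937.5  689.3] rot [176.5 -46.1 110. ] xaxis yaw 110.0 z [-0.189  0.696 -0.692] J [104.  30.  28.   1.  76.  86.] shift units [-29.436  11.665 -15.005]
tool axes in spindle frame
 [[ 0.019  0.032 -0.999]
 [-0.028  0.999  0.031]
 [ 0.999  0.027  0.02 ]]
t 13.9 pos [-310.5  937.5  689.3] rot [176.5 -46.1 110. ] xaxis yaw 110.0 z [-0.189  0.696 -0.692] J [104.  30.  28.   1.  76.  86.] shift units [-29.475  11.601 -13.006]
```

```bash
python3 -m crank '[-0.89,0.354,-0.455,0,0,-0.89,0.354,-0.455,0,0,-0.89,0.354,-0.455,0,0,-0.89,0.354,-0.455,0,0,-0.89,0.354,-0.455,0,0,-0.89,0.354,-0.455,0,0,-0.89,0.354,-0.455,0,0,-0.89,0.354,-0.455,0,0,-0.89,0.354,-0.455,0,0,-0.89,0.354,-0.455,0,0,-0.89,0.354,-0.455,0,0]'; python3 tgt.py 120;  python3 -m crank '[-0.89,0.354,-0.455,0,0,-0.89,0.354,-0.455,0,0,-0.89,0.354,-0.455,0,0,-0.89,0.354,-0.455,0,0,-0.89,0.354,-0.455,0,0,-0.89,0.354,-0.455,0,0,-0.89,0.354,-0.455,0,0,-0.89,0.354,-0.455,0,0]'; python3 tgt.py 120
```

```text
t: 15.0
tool_pos: [-31.1, 593.2, 556.3]
ee_rot: [176.2, -46.7, 110.3]
ft_force: [1.4, -0.3, -1.1]
opening: 0.111
gripper_force: 59.3
tool axes in spindle frame
 [[ 0.031  0.034 -0.999]
 [-0.031  0.999  0.033]
 [ 0.999  0.03   0.032]]
t 15.0 pos [-31.1 593.2 556.3] rot [176.2 -46.7 110.3] xaxis yaw 110.3 z [-0.19   0.704 -0.684] J [ 72. -10.  94.  28.  57.  47.] shift units [-19.687   7.702 -10.2  ]
t: 15.8
tool_pos: [173.6, 339.7, 453.8]
ee_rot: [175.9, -46.4, 110.4]
ft_force: [1.5, 0.1, -0.3]
opening: 0.111
gripper_force: 59.3
tool axes in spindle frame
 [[ 0.025  0.038 -0.999]
 [-0.033  0.999  0.037]
 [ 0.999  0.032  0.027]]
t 15.8 pos [173.6 339.7 453.8] rot [175.9 -46.4 110.4] xaxis yaw 110.4 z [-0.185  0.702 -0.688] J [  5. -17. 112.  46.  93. -15.] shift units [-12.569   4.848  -6.437]
```

```bash
python3 -m crank '[-0.9,0.346,-0.46,0,0,-0.9,0.346,-0.46,0,0,-0.9,0.346,-0.46,0,0,-0.9,0.346,-0.46,0,0,-0.9,0.346,-0.46,0,0,-0.9,0.346,-0.46,0,0,-0.9,0.346,-0.46,0,0,0,0,0,0,0]'; python3 tgt.py 120
```

```text
t: 16.6
tool_pos: [353.3, 111.9, 360.7]
ee_rot: [176.3, -46.2, 110.0]
ft_force: [-1.4, 0.5, 0.3]
opening: 0.112
gripper_force: 59.3
tool axes in spindle frame
 [[ 0.021  0.037 -0.999]
 [-0.027  0.999  0.037]
 [ 0.999  0.027  0.022]]
t 16.6 pos [353.3 111.9 360.7] rot [176.3 -46.2 110. ] xaxis yaw 110.0 z [-0.185  0.699 -0.691] J [-27.   7. 105.  33. 101. -49.] shift units [-6.122  2.421 -3.181]
```

```bash
python3 -m crank '[-0.875,0.346,-0.455,0,0,-0.875,0.346,-0.455,0,0,-0.875,0.346,-0.455,0,0,-0.875,0.346,-0.455,0,0,-0.875,0.346,-0.455,0,0,-0.875,0.346,-0.455,0,0,-0.875,0.346,-0.455,0,0,0,0,0,0.33,0,0,0,0,0,0]'; python3 tgt.py 40
python3 - <<'E'
from tgt import *
s=manip.get_state();r=R();k=s["tool_pos"]+18.5*r[:,2]
print("key in spindle frame",(F.T@(k-SPX)).round(1))
E
```

```text
t: 17.5
tool_pos: [522.9, -102.9, 275.4]
ee_rot: [178.2, -46.5, 107.7]
ft_force: [-0.2, 0.7, 0.3]
opening: 0.113
gripper_force: 59.3
tool axes in spindle frame
 [[ 0.026  0.033 -0.999]
 [ 0.001  0.999  0.033]
 [ 1.    -0.001  0.026]]
t 17.5 pos [ 522.9 -102.9  275.4] rot [178.2 -46.5 107.7] xaxis yaw 107.7 z [-0.189  0.701 -0.688] J [-37.  32.  80.  28. 106. -55.] shift units [-0.14   0.004  1.882]
key in spindle frame [132.9  -2.6  40.6]
```

```bash
python3 -m crank '[-0.07,0,0.5,0,0,-0.07,0,0.5,0,0,0,0,0.5,0,0,0,0,0.5,0,0,0,0,0.25,0,0,0,0,0,0,0,0,0,0,0,0]'
cat > look.py <<'E'
from tgt import *
def look(out,key=True,w=66,h=66,s=6,cen=(20,0,40)):
    st=manip.get_state();r=R();kc=st["tool_pos"]+18.5*r[:,2];rr=[]
    print("key in spindle frame",(F.T@(kc-SPX)).round(1))
    slot=np.array([[15,-10,3],[15,10,3],[15,10,71],[15,-10,71.]])@F.T+SPX
    kb=kc+np.array([[a*32,b*6,c*8] for c in(-1,1) for a,b in((-1,-1),(1,-1),(1,1),(-1,1))])@r.T
    for n in C:
        I=manip.snapshot(n)[:,:,::-1].copy();cv2.imwrite(out.replace(".png",f"_{n}.png"),I)
        a,o=patch(I,proj(n,W(cen))[0],w,h,s)
        D=lambda p,c:cv2.polylines(a,[((proj(n,p)-o+.5)*s).astype(np.int32)],True,c,1)
        D(slot,(0,0,255));D(circ(12,84)@F.T+SPX,(0,0,255));D(circ(27,0)@F.T+SPX,(0,0,255))
        if key: D(kb[:4],(255,0,0));D(kb[4:],(255,0,255))
        rr.append(a)
    cv2.imwrite(out,np.hstack(rr))
if __name__=="__main__": look(sys.argv[1])
E
python3 look.py pics/m5.png; python3 tgt.py 5
```

```text
t: 18.2
tool_pos: [505.7, -42.4, 210.4]
ee_rot: [178.1, -46.5, 107.8]
ft_force: [0.3, -0.5, -1.0]
opening: 0.11
gripper_force: 59.3
key in spindle frame [42.5 -0.5 39.1]
tool axes in spindle frame
 [[ 0.026  0.033 -0.999]
 [-0.     0.999  0.033]
 [ 1.    -0.     0.026]]
t 18.3 pos [506.  -43.  210.3] rot [178.1 -46.5 107.7] xaxis yaw 107.7 z [-0.189  0.701 -0.688] J [-33.  33.  89.  29.  95. -57.] shift units [-0.051 -0.006  0.507]
```

View pics/m5.png

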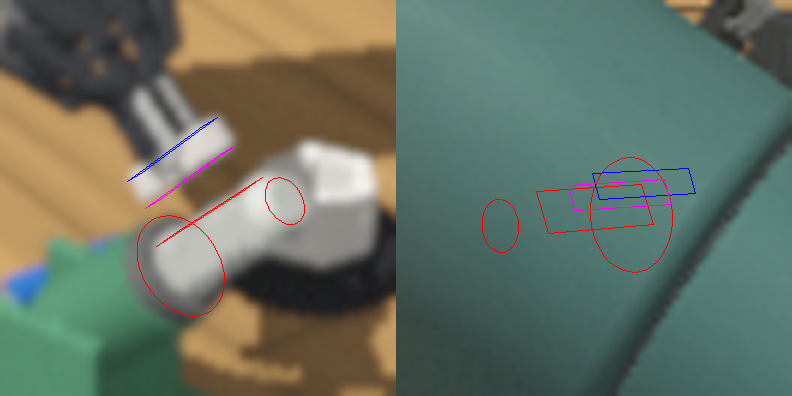

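```bash
python3 -m crank '[-0.05,0,0.25,0,0,0,0,0.25,0,0,0,0,0,0,0]'; python3 look.py pics/x.png; python3 -m crank '[0,0,0.06,0,0,0,0,0.06,0,0,0,0,0,0,0]'; python3 look.py pics/x.png
```

```text
t: 18.6
tool_pos: [500.8, -28.4, 193.4]
ee_rot: [178.4, -46.7, 107.6]
ft_force: [-0.3, -0.6, -0.3]
opening: 0.111
gripper_force: 59.3
key in spindle frame [20.  -1.  37.6]
t: 19.0
tool_pos: [500.8, -26.0, 190.9]
ee_rot: [178.2, -46.6, 107.6]
ft_force: [0.2, -0.4, -0.7]
opening: 0.113
gripper_force: 59.3
key in spindle frame [16.6 -0.2 37.4]
```

```bash
python3 -m crank '[0,0,0.03,0,0,0,0,0,0,0]'; python3 -m crank '[0,0,0,0,0.3,0,0,0,0,0.4,0,0,0,0,0.5,0,0,-0.3,0,0.5,0,0,-0.7,0,0.6,0,0,-1,0,1,0,0,-1,0,1,0,0,-1,0,1,0,0,0,0,1]'
python3 - <<'E'
import tgt
from tgt import *
import look; look.look("pics/m6.png",key=False,w=56,h=66,s=7)
E
```

```text
t: 19.3
tool_pos: [500.9, -25.6, 190.4]
ee_rot: [178.2, -46.6, 107.7]
ft_force: [1.0, -1.0, 0.9]
opening: 0.114
gripper_force: 59.5
t: 20.2
tool_pos: [533.5, -142.1, 303.4]
ee_rot: [177.8, -46.2, 107.8]
ft_force: [1.6, -0.2, 0.1]
opening: 1.003
gripper_force: 0.0
key in spindle frame [181.4  -4.3  31.6]
```

View pics/m6.png

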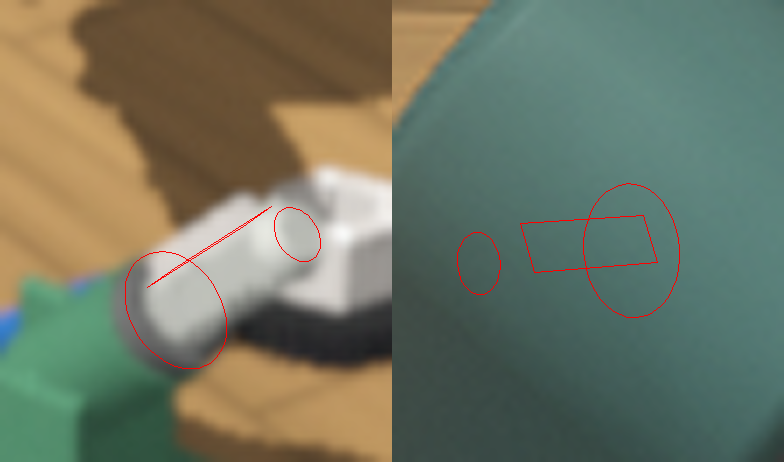

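```bash
python3 - <<'E'
from h import *
# bench leg foot / edge checks
for nm,n,uv in(("top dark right","top",(548,150)),("top brown right","top",(545,350)),("bench R edge","top",(512,150))):
    print(nm,[onz(n,uv,z).round(0) for z in(-750,0,200)])
for nm,uv in(("sb bottom corner",(45,268)),("sb right bottom",(100,255))):
    print(nm,[onz("scene",uv,z).round(0) for z in(-900,-750)])
for nm,uv in(("sb top left",(2,82)),("sb top right",(185,50)),("box top front",(262,65)),("box bottom",(275,125)),("shelf left foot",(300,130))):
    print(nm,[onz("scene",uv,z).round(0) for z in(-200,0,300)])
E
python3 go.py 198 -619 550
```

```text
top dark right [array([ 1031., -1337.,  -750.]), array([ 765., -922.,    0.]), array([ 694., -811.,  200.])]
top brown right [array([  109., -1233.,  -750.]), array([ 146., -852.,    0.]), array([ 156., -750.,  200.])]
bench R edge [array([ 1027., -1164.,  -750.]), array([ 762., -806.,    0.]), array([ 692., -710.,  200.])]
sb bottom corner [array([ 1180., -1749.,  -900.]), array([ 1183., -1525.,  -750.])]
sb right bottom [array([  847., -1690.,  -900.]), array([  878., -1470.,  -750.])]
sb top left [array([ 1028., -3702.,  -200.]), array([ 1062., -2845.,     0.]), array([ 1114., -1559.,   300.])]
sb top right [array([ -769., -3796.,  -200.]), array([ -400., -2921.,     0.]), array([  152., -1609.,   300.])]
box top front [array([-1094., -2788.,  -200.]), array([ -665., -2100.,     0.]), array([  -22., -1069.,   300.])]
box bottom [array([ -339., -1433.,  -200.]), array([ -50., -997.,    0.]), array([ 382., -345.,  300.])]
shelf left foot [array([ -421., -1275.,  -200.]), array([-117., -869.,   -0.]), array([ 338., -260.,  300.])]
t 20.3 pos [ 531.5 -138.5  300.4] rot [178.2 -46.5 107.6] xaxis yaw 107.6 z [-0.189  0.701 -0.688] J [-38.  33.  75.  27. 111. -54.] shift units [ -1.616 -11.231 -11.134]
```

```bash
python3 -m crank '[-0.115,-0.8,-0.795,0,1,-0.115,-0.8,-0.795,0,1,-0.115,-0.8,-0.795,0,1,-0.115,-0.8,-0.795,0,1,-0.115,-0.8,-0.795,0,1,-0.115,-0.8,-0.795,0,1,-0.115,-0.8,-0.795,0,1]'; python3 go.py 198 -619 550; python3 -m crank '[-0.115,-0.8,-0.795,0,1,-0.115,-0.8,-0.795,0,1,-0.115,-0.8,-0.795,0,1,-0.115,-0.8,-0.795,0,1,-0.115,-0.8,-0.795,0,1,-0.115,-0.8,-0.795,0,1,-0.115,-0.8,-0.795,0,1]'; python3 go.py 198 -619 550
```

```text
t: 21.0
tool_pos: [364.3, -377.7, 424.6]
ee_rot: [178.3, -46.8, 107.7]
ft_force: [0.4, -1.5, -0.4]
opening: 0.998
gripper_force: 0.0
t 21.0 pos [ 364.3 -377.7  424.6] rot [178.3 -46.8 107.7] xaxis yaw 107.7 z [-0.192  0.703 -0.685] J [-61.  32.  58.  14. 135. -72.] shift units [-0.789 -5.627 -5.589]
t: 21.7
tool_pos: [187.2, -585.1, 509.7]
ee_rot: [178.3, -44.4, 107.6]
ft_force: [0.5, 0.1, -0.2]
opening: 1.001
gripper_force: 0.0
t 21.7 pos [ 187.2 -585.1  509.7] rot [178.3 -44.4 107.6] xaxis yaw 107.6 z [-0.184  0.675 -0.715] J [-78.  43.  26.  -5. 155. -98.] shift units [ 0.068  0.041 -1.341]
```

```bash
python3 -m crank '[-1,0,0,0,1,-1,0,0,0,1,-1,0,0,0,1,-1,0,0,0,1,-1,0,0,0,1,-1,0,0,0,1,-1,0,0,0,1,-1,0,0,0,1,-1,0,0,0,1,-1,0,0,0,1]'; python3 go.py 198 -619 550
```

```text
t: 22.7
tool_pos: [226.5, -686.4, 282.6]
ee_rot: [176.4, -53.2, 108.2]
ft_force: [-0.4, -0.9, -0.3]
opening: 0.998
gripper_force: 0.0
t 22.7 pos [ 226.5 -686.4  282.6] rot [176.4 -53.2 108.2] xaxis yaw 108.2 z [-0.19   0.779 -0.597] J [-77.  66.  12.  -1. 155. -94.] shift units [ 6.446  0.008 -2.545]
```

```bash
python3 -m crank '[0,0,-1,0,1,0,0,-1,0,1,0,0,-1,0,1,0,0,-1,0,1,0,0,-1,0,1,0,0,-1,0,1,0,0,-1,0,1,0,0,-1,0,1,0,0,-1,0,1,0,0,-1,0,1]'; python3 go.py 198 -619 550
```

```text
t: 23.7
tool_pos: [205.9, -676.7, 416.7]
ee_rot: [176.8, -42.4, 107.2]
ft_force: [-0.2, -0.2, 0.0]
opening: 0.999
gripper_force: 0.0
t 23.7 pos [ 205.9 -676.7  416.7] rot [176.8 -42.4 107.2] xaxis yaw 107.2 z [-0.146  0.66  -0.737] J [-78.  55.  12.  -1. 155. -95.] shift units [ 3.309  0.323 -1.474]
```

```bash
python3 -m crank '[0.3,0,-1,0,1,0.3,0,-1,0,1,0.3,0,-1,0,1,0.3,0,-1,0,1,0.3,0,-1,0,1,0.3,0,-1,0,1,0.2,0,-1,0,1,0.2,0,-1,0,1,0.2,0,-1,0,1,0.2,0,-1,0,1,0.2,0,-1,0,1,0.2,0,-1,0,1]'; python3 go.py 198 -619 550
```

```text
t: 24.9
tool_pos: [167.3, -608.1, 619.3]
ee_rot: [178.3, -25.2, 106.3]
ft_force: [-0.8, 0.3, 0.8]
opening: 1.001
gripper_force: 0.0
t 24.9 pos [ 167.3 -608.1  619.3] rot [178.3 -25.2 106.3] xaxis yaw 106.3 z [-0.091  0.418 -0.904] J [-80.  38.  12.  -3. 155. -98.] shift units [-1.171  0.62   1.383]
```

```bash
python3 -m crank '[-0.7,0,-0.9,0,1,-0.7,0,-0.9,0,1,-0.7,0,-0.9,0,1,-0.7,0,-0.9,0,1,-0.7,0,-0.9,0,1,-0.7,0,-0.9,0,1,-0.7,0,-0.9,0,1,-0.7,0,-0.9,0,1]'; python3 go.py 525 -315 250
```

```text
t: 25.7
tool_pos: [168.7, -613.7, 610.5]
ee_rot: [176.6, -25.8, 106.4]
ft_force: [-0.1, 0.2, 0.1]
opening: 1.003
gripper_force: 0.0
t 25.7 pos [ 168.7 -613.7  610.5] rot [176.6 -25.8 106.4] xaxis yaw 106.4 z [-0.066  0.434 -0.898] J [-81.  39.  12.   0. 155. -96.] shift units [ 0.265 10.033 10.753]
```

```bash
python3 -m crank '[0.2,0,-1,0,1,0.2,0,-1,0,1,0.2,0,-1,0,1,0.2,0,-1,0,1,0.2,0,-1,0,1,0.2,0,-1,0,1,0.2,0,-1,0,1,0.1,0,-1,0,1,0.1,0,-1,0,1,0.1,0,-1,0,1,0.1,0,-1,0,1,0.1,0,-1,0,1]'; python3 go.py 525 -315 250
```

```text
t: 26.9
tool_pos: [123.5, -505.5, 769.3]
ee_rot: [177.8, -10.1, 105.5]
ft_force: [-0.8, 0.0, 0.9]
opening: 1.001
gripper_force: 0.0
t 26.9 pos [ 123.5 -505.5  769.3] rot [177.8 -10.1 105.5] xaxis yaw 105.5 z [-0.01   0.179 -0.984] J [-84.  23.  12.   1. 155. -99.] shift units [-0.404 10.441 13.52 ]
```

```bash
python3 -m crank '[0.1,0,-1,0,1,0.1,0,-1,0,1,0.1,0,-1,0,1,0.1,0,-1,0,1,0.1,0,-1,0,1,0.1,0,-1,0,1,0.1,0,-1,0,1]'; python3 go.py 525 -315 250
```

```text
t: 27.6
tool_pos: [99.1, -429.8, 840.6]
ee_rot: [178.6, -1.5, 105.3]
ft_force: [0.7, -0.8, 0.6]
opening: 0.998
gripper_force: 0.0
t 27.6 pos [  99.1 -429.8  840.6] rot [178.6  -1.5 105.3] xaxis yaw 105.3 z [ 0.016  0.031 -0.999] J [ -87.   14.   12.    2.  155. -100.] shift units [-0.418 10.67  15.019]
```

```bash
python3 - <<'E'
from h import *
for nm,s,t,z in(("boss",(246.6,200.1),(363.6,215.4),62),("mark",(255.6,214.6),(346.85,220.4),22)):
    print(nm,onz("scene",s,z).round(1),onz("top",t,z).round(1))
E
python3 - <<'E'
from go import *
show([522,-317,250])
E
```

```text
boss [ 522.3 -315.5   62. ] [ 526.3 -315.8   62. ]
mark [ 513.8 -271.4   22. ] [ 518. -271.   22.]
t 27.6 pos [  99.1 -429.8  840.6] rot [178.6  -1.5 105.3] xaxis yaw 105.3 z [ 0.016  0.031 -0.999] J [ -87.   14.   12.    2.  155. -100.] shift units [-0.446 10.585 15.016]
```

```bash
python3 -m crank '[0.1,0,-1,0,1,-0.04,0.96,0.3,0,1,-0.04,0.96,0.3,0,1,-0.04,0.96,0.3,0,1,-0.04,0.96,0.3,0,1,-0.04,0.96,0.3,0,1,-0.04,0.96,0.3,0,1,-0.04,0.96,0.3,0,1,-0.04,0.96,0.3,0,1,-0.04,0.96,0.3,0,1,-0.04,0.96,0.3,0,1,-0.04,0.96,0.3,0,1]' >/dev/null; python3 go.py 522.5 -315.6 250; python3 -m crank '[0,0,0.9,-1,1,0,0,0.9,-1,1,0,0,0.9,-1,1,0,0,0.9,-1,1,0,0,0.9,-1,1,0,0,0.9,-1,1,0,0,0.9,-1,1,0,0,0.9,-1,1,0,0,0.9,-1,1,0,0,0.9,-1,1,0,0,0.9,-1,1,0,0,0.9,-1,1]'>/dev/null;  python3 go.py 522.5 -315.6 250
```

```text
t 28.8 pos [ 511.7 -322.8  726.1] rot [178.7  -0.3 105.3] xaxis yaw 105.3 z [ 0.02   0.012 -1.   ] J [-40.  21.  21.   2. 137. -53.] shift units [ 0.032  0.042 11.907]
t 30.0 pos [ 518.7 -318.4  293.3] rot [179.1   1.  165.4] xaxis yaw 165.4 z [ 0.02   0.012 -1.   ] J [ -39.   19.   83.    1.   78. -114.] shift units [-0.057  0.073  1.084]
```

```bash
python3 -m crank '[0,0,0.8,-1,1,0,0,0.8,-1,1,0,0,0.8,-1,1,0,0,0.8,-1,1,0,0,0.8,-0.92,1,0,0,0,0,1]'>/dev/null;  python3 go.py 522.5 -315.6 110
```

```text
t 30.6 pos [ 519.3 -314.5  130.4] rot [ 179.2    0.9 -170.1] xaxis yaw -170.1 z [ 0.013  0.017 -1.   ] J [ -38.   28.   93.    1.   59. -139.] shift units [-0.067 -0.048  0.51 ]
```

```bash
python3 -m crank '[-0.065,-0.04,0.5,0,1,0,0,0.5,0,1,0,0,0.5,0,1,0,0,0.3,0,1,0,0,0,0,1]';  python3 go.py 522.5 -315.6 37
```

```text
t: 31.1
tool_pos: [526.0, -316.7, 62.0]
ee_rot: [179.5, 1.2, -170.2]
ft_force: [0.6, -0.4, 0.3]
opening: 1.001
gripper_force: 0.0
t 31.1 pos [ 526.  -316.7   62. ] rot [ 179.5    1.2 -170.2] xaxis yaw -170.2 z [ 0.018  0.013 -1.   ] J [ -38.   34.   95.    2.   51. -139.] shift units [0.094 0.035 0.625]
```

```bash
python3 -m crank '[0,0,0,0,1,0,0,0,0,1]' | head -2;  python3 go.py 522.5 -315.6 37
```

```text
t: 31.3
tool_pos: [527.2, -317.6, 63.8]
t 31.3 pos [ 527.2 -317.6   63.8] rot [ 179.6    1.3 -170.2] xaxis yaw -170.2 z [ 0.021  0.01  -1.   ] J [ -38.   33.   95.    2.   51. -139.] shift units [0.122 0.064 0.667]
```

```bash
python3 -m crank '[0.12,0.06,0.2,0,1,0,0,0.25,0,1,0,0,0.21,0,1,0,0,0,0,1,0,0,0,0,1]';  python3 go.py 522.5 -315.6 37
```

```text
t: 31.8
tool_pos: [521.5, -314.8, 35.2]
ee_rot: [179.5, 1.2, -170.2]
ft_force: [0.5, -0.1, -0.0]
opening: 1.001
gripper_force: 0.0
t 31.8 pos [ 521.5 -314.8   35.2] rot [ 179.5    1.2 -170.2] xaxis yaw -170.2 z [ 0.019  0.013 -1.   ] J [ -38.   35.   97.    2.   48. -139.] shift units [-0.022 -0.024 -0.044]
```

Over the boss at grip height. Closing now.

```bash
python3 -m crank '[-0.02,-0.02,-0.03,0,0,0,0,0,0,0,0,0,0,0,0,0,0,0,0,0,0,0,0,0,0,0,0,0,0,0]';  python3 go.py 522.5 -315.6 37; python3 -m crank '[0,0,-0.5,0,0,0,0,-1,0,0,0,0,-1,0,0,0,0,-1,0,0,0,0,-1,0,0,0,0,-1,0,0,0,0,0,0,0]'
python3 - <<'E'
from h import *
from go import R
s=manip.get_state();r=R();rr=[]
for n in C:
    im=manip.snapshot(n)[:,:,::-1].copy();cv2.imwrite(f"pics/{n}7.png",im)
    a,o=patch(im,proj(n,s["tool_pos"])[0],66,66,6)
    h=np.array([[x,y,z] for z in(-25,15) for x,y in [(35.8*np.sin(t),35.8*np.cos(t)) for t in np.radians(np.arange(30,390,60))]])
    # hex: flats face +-y
    for k in(h[:6],h[6:]): cv2.polylines(a,[((proj(n,s["tool_pos"]+k@r.T)-o+.5)*6).astype(np.int32)],True,(0,0,255),1)
    rr.append(a)
cv2.imwrite("pics/m7.png",np.hstack(rr))
E
```

```text
t: 32.4
tool_pos: [523.4, -316.3, 37.9]
ee_rot: [179.6, 1.3, -170.2]
ft_force: [0.4, -0.5, 5.8]
opening: 0.718
gripper_force: 65.9
t 32.4 pos [ 523.4 -316.3   37.9] rot [ 179.6    1.3 -170.2] xaxis yaw -170.2 z [ 0.021  0.011 -1.   ] J [ -38.   35.   96.    2.   48. -139.] shift units [0.019 0.021 0.021]
t: 33.1
tool_pos: [520.7, -320.1, 262.6]
ee_rot: [179.9, 1.6, -170.1]
ft_force: [0.4, -1.0, -3.6]
opening: 0.716
gripper_force: 67.3
```

View pics/m7.png

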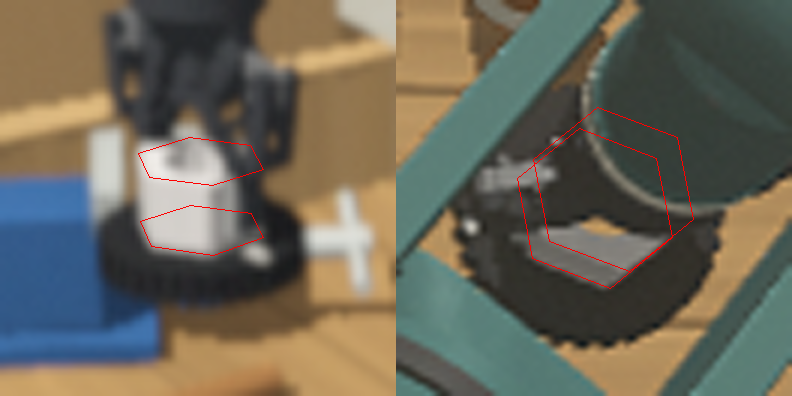

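```bash
python3 -m crank '[0,0,-0.22,1,0,0,0,-0.22,1,0,0,0,-0.22,1,0,0,0,-0.22,1,0,0,0,-0.22,1,0,0,0,-0.22,1,0,0,0,-0.22,1,0,0,0,-0.22,1,0,0,0,-0.22,1,0,0,0,-0.22,1,0,0,0,-0.22,1,0,0,0,-0.22,1,0]' >/dev/null; python3 -m crank '[0,0,-0.22,1,0,0,0,-0.22,1,0,0,0,-0.22,1,0,0,0,-0.22,1,0,0,0,-0.22,1,0,0,0,-0.22,1,0,0,0,-0.22,1,0,0,0,-0.22,1,0,0,0,-0.22,1,0,0,0,-0.22,1,0,0,0,-0.22,1,0,0,0,-0.22,1,0]' >/dev/null; python3 -m crank '[0,0,-0.22,1,0,0,0,-0.22,1,0,0,0,-0.22,1,0,0,0,-0.22,1,0,0,0,-0.22,1,0,0,0,-0.22,1,0,0,0,-0.22,1,0,0,0,-0.22,1,0,0,0,-0.22,1,0,0,0,-0.22,1,0,0,0,0,0.4,0]' >/dev/null; python3 go.py 198 -619 550
```

```text
t 36.7 pos [ 512.7 -322.   553.8] rot [-179.5   -1.1   17.7] xaxis yaw 17.7 z [ 0.016  0.015 -1.   ] J [-39.  15.  54.   1. 111.  33.] shift units [-9.75   4.687 -0.14 ]
```

```bash
python3 -m crank '[-0.886,0.426,0,0,0,-0.886,0.426,0,0,0,-0.886,0.426,0,0,0,-0.886,0.426,0,0,0,-0.886,0.426,0,0,0,-0.886,0.426,0,0,0,-0.886,0.426,0,0,0,-0.886,0.426,0,0,0,-0.886,0.426,0,0,0,-0.886,0.426,0,0,0,-0.886,0.426,0,0,0]' >/dev/null; python3 -m crank '[0,1,0,0,0,0,1,0,0,0,0,1,0,0,0,0,1,0,0,0,0,1,0,0,0,0,1,0,0,0,0,1,-0.3,0,0,0,1,-0.3,0,0,0,1,-0.3,0,0,0,1,-0.3,0,0,0,1,-0.3,0,0,0,1,-0.3,0,0]'; python3 tgt.py 0
```

```text
t: 39.0
tool_pos: [282.6, -880.0, 496.3]
ee_rot: [168.8, -1.4, 17.8]
ft_force: [-0.8, -0.1, -3.6]
opening: 0.717
gripper_force: 70.6
tool axes in spindle frame
 [[ 0.015  0.831 -0.556]
 [ 1.    -0.002  0.024]
 [ 0.019 -0.556 -0.831]]
t 39.0 pos [ 282.6 -880.   496.3] rot [168.8  -1.4  17.8] xaxis yaw 17.8 z [ 0.082 -0.178 -0.981] J [-77.  44.  13.   3. 112.  -4.] shift units [ 11.56  -20.201   3.918]
```

```bash
python3 -m crank '[0,1,-0.3,0,0,0,1,-0.3,0,0,0,1,-0.3,0,0,0,1,-0.3,0,0,0,1,-0.3,0,0,0,1,-0.3,0,0,0,1,-0.3,0,0,0,1,-0.3,0,0,0,1,-0.3,0,0,0,1,-0.3,0,0,0,1,-0.3,0,0,0,1,-0.3,0,0]'; python3 -m crank '[0,1,-0.3,0,0,0,1,-0.3,0,0,0,1,-0.3,0,0,0,1,-0.3,0,0,0,1,-0.3,0,0,0,1,-0.3,0,0]'; python3 tgt.py 0
```

```text
t: 40.2
tool_pos: [306.3, -965.2, 591.2]
ee_rot: [147.7, -1.4, 17.9]
ft_force: [-0.1, -1.0, -4.1]
opening: 0.716
gripper_force: 70.7
t: 40.8
tool_pos: [306.9, -975.8, 678.3]
ee_rot: [137.5, -1.4, 17.9]
ft_force: [0.6, -0.5, -3.6]
opening: 0.719
gripper_force: 70.7
tool axes in spindle frame
 [[ 0.015  0.999 -0.044]
 [ 1.    -0.014  0.021]
 [ 0.02  -0.044 -0.999]]
t 40.8 pos [ 306.9 -975.8  678.3] rot [137.5  -1.4  17.9] xaxis yaw 17.9 z [ 0.225 -0.637 -0.737] J [-78.  38.  12.   5.  88.  -4.] shift units [ 11.614 -24.434  -5.493]
```

```bash
python3 -m crank '[0,1,-0.3,0,0,0,-0.5,0,0,0,0,-0.5,0,0,0]' >/dev/null
cat > pt.py <<'E'
from tgt import *
def go(z):
    r=R();st=manip.get_state();print("pulley in spindle frame",(F.T@(st["tool_pos"]+37.5*r[:,2]-SPX)).round(1),"F",st["ft_force"].round(1),"Fsp",(F.T@st["ft_force"]).round(1),"open",st["opening"].round(3))
    print((F.T@r).round(3).tolist());show(W([0,0,z])-37.5*r[:,2])
go(float(sys.argv[1]))
E
python3 pt.py 330
```

```text
Traceback (most recent call last):
  File "pt.py", line 5, in <module>
    go(float(sys.argv[1]))
    ~~^^^^^^^^^^^^^^^^^^^^
  File "pt.py", line 3, in go
    r=R();st=manip.get_state();print("pulley in spindle frame",(F.T@(st["tool_pos"]+37.5*r[:,2]-SPX)).round(1),"F",st["ft_force"].round(1),"Fsp",(F.T@st["ft_force"]).round(1),"open",st["opening"].round(3))
                                                                                                                                                                                      ^^^^^^^^^^^^^^^^^^^
AttributeError: 'float' object has no attribute 'round'
```

```bash
sed -i 's/st\["opening"\].round(3)/round(st["opening"],3)/' pt.py; python3 pt.py 330
```

```text
pulley in spindle frame [ 949.1 -473.5 -240.2] F [ 0.  -0.  -3.7] Fsp [-2.6 -0.  -2.6] open 0.715
[[0.015, 1.0, -0.013], [1.0, -0.015, 0.02], [0.02, -0.013, -1.0]]
t 41.1 pos [ 297.9 -947.4  668.1] rot [135.7  -1.4  17.9] xaxis yaw 17.9 z [ 0.231 -0.659 -0.716] J [-78.  31.  28.   6.  78.  -5.] shift units [ 11.76  -24.081 -13.718]
```

```bash
python3 -m crank '[0.39,-0.8,-0.457,0,0,0.39,-0.8,-0.457,0,0,0.39,-0.8,-0.457,0,0,0.39,-0.8,-0.457,0,0,0.39,-0.8,-0.457,0,0,0.39,-0.8,-0.457,0,0,0.39,-0.8,-0.457,0,0,0.39,-0.8,-0.457,0,0,0.39,-0.8,-0.457,0,0,0.39,-0.8,-0.457,0,0,0.39,-0.8,-0.457,0,0,0.39,-0.8,-0.457,0,0]' >/dev/null; python3 pt.py 330; python3 -m crank '[0.39,-0.8,-0.457,0,0,0.39,-0.8,-0.457,0,0,0.39,-0.8,-0.457,0,0,0.39,-0.8,-0.457,0,0,0.39,-0.8,-0.457,0,0,0.39,-0.8,-0.457,0,0,0.39,-0.8,-0.457,0,0,0.39,-0.8,-0.457,0,0]' >/dev/null; python3 pt.py 330
```

```text
pulley in spindle frame [ 569.5 -284.6  -10.6] F [ 0.  -0.2 -4.1] Fsp [-2.8 -0.  -3. ] open 0.715
[[0.017, 1.0, -0.015], [1.0, -0.016, 0.022], [0.021, -0.015, -1.0]]
t 42.3 pos [ 346.8 -479.7  562.2] rot [135.9  -1.5  17.9] xaxis yaw 17.9 z [ 0.232 -0.657 -0.717] J [-54.  -8.  91. -14.  55.  22.] shift units [  7.056 -14.482  -8.145]
pulley in spindle frame [ 318.  -158.5  142.7] F [ 0.7  0.2 -4.6] Fsp [-3.2  0.7 -3.3] open 0.715
[[0.019, 1.0, -0.017], [1.0, -0.018, 0.026], [0.025, -0.017, -1.0]]
t 43.1 pos [ 379.8 -168.7  492.7] rot [136.   -1.8  18. ] xaxis yaw 18.0 z [ 0.236 -0.654 -0.719] J [ -1. -13. 103. -42.  76.  77.] shift units [ 3.932 -8.1   -4.444]
```

```bash
python3 -m crank '[0.39,-0.81,-0.45,0,0,0.39,-0.81,-0.45,0,0,0.39,-0.81,-0.45,0,0,0.39,-0.81,-0.45,0,0,0.39,-0.81,-0.45,0,0]' >/dev/null; python3 pt.py 250; python3 -m crank '[0.39,-0.81,-0.4,0,0,0.39,-0.81,-0.4,0,0,0.39,-0.81,-0.3,0,0,0.39,-0.81,0,0,0,0.39,-0.81,0,0,0,0,0,0,0,0]' >/dev/null; python3 pt.py 140
```

```text
pulley in spindle frame [157.8 -79.3 237.1] F [ 1.3 -0.  -4.4] Fsp [-2.8  1.3 -3.4] open 0.716
[[0.018, 1.0, -0.021], [1.0, -0.017, 0.026], [0.026, -0.021, -0.999]]
t 43.6 pos [400.6  26.7 446.3] rot [136.2  -1.8  18. ] xaxis yaw 18.0 z [ 0.235 -0.652 -0.721] J [ 29.  -1.  99. -43.  91. 105.] shift units [ 1.92  -3.985 -0.189]
pulley in spindle frame [ -5.3   1.2 283.8] F [-0.8 -1.1 -3.7] Fsp [-2.1 -1.1 -3.2] open 0.719
[[0.013, 1.0, -0.023], [1.0, -0.012, 0.024], [0.023, -0.023, -0.999]]
t 44.2 pos [432.3 192.5 364.1] rot [136.3  -1.5  18.1] xaxis yaw 18.1 z [ 0.233 -0.651 -0.723] J [ 43.  16.  92. -39.  93. 121.] shift units [-0.113  0.215  3.59 ]
```

```bash
python3 -m crank '[-0.11,0.2,0.5,0,0,0,0,0.6,0,0,0,0,0.6,0,0,0,0,0.6,0,0,0,0,0.6,0,0,0,0,0.6,0,0,0,0,0.5,0,0,0,0,0.3,0,0,0,0,0,0,0,0,0,0,0,0]' >/dev/null; python3 pt.py 100
python3 - <<'E'
import sys; sys.argv=["x","0"]
from tgt import *
r=R();s=manip.get_state();po=s["tool_pos"]+37.5*r[:,2];P=np.c_[r[:,1],r[:,0],-r[:,2]];rr=[]
for n in C:
    I=manip.snapshot(n)[:,:,::-1].copy();cv2.imwrite(f"pics/{n}8.png",I);a,o=patch(I,proj(n,W([0,0,90]))[0],66,66,6)
    D=lambda p,c:cv2.polylines(a,[((proj(n,p)-o+.5)*6).astype(np.int32)],True,c,1)
    D(circ(12,84)@F.T+SPX,(0,0,255));D(circ(18,73)@F.T+SPX,(0,0,255));D(circ(27,0)@F.T+SPX,(0,0,255))
    D(circ(58,0)@P.T+po,(255,0,0));D(circ(58,22)@P.T+po,(255,0,0));D(circ(20,62)@P.T+po,(255,0,255));D(hexp(0,0,62,0,h=0)[:6]@P.T+po,(255,0,255))
    rr.append(a)
cv2.imwrite("pics/m8.png",np.hstack(rr))
E
```

```text
pulley in spindle frame [  4.8  -1.6 112. ] F [-0.1  0.5 -5.1] Fsp [-4.   0.1 -3.2] open 0.719
[[0.017, 1.0, -0.018], [1.0, -0.017, 0.022], [0.021, -0.019, -1.0]]
t 45.2 pos [468.7  69.2 249.6] rot [136.1  -1.6  17.9] xaxis yaw 17.9 z [ 0.232 -0.654 -0.72 ] J [ 30.  19. 106. -46.  72. 124.] shift units [ 0.032 -0.116  0.303]
```

View pics/m8.png

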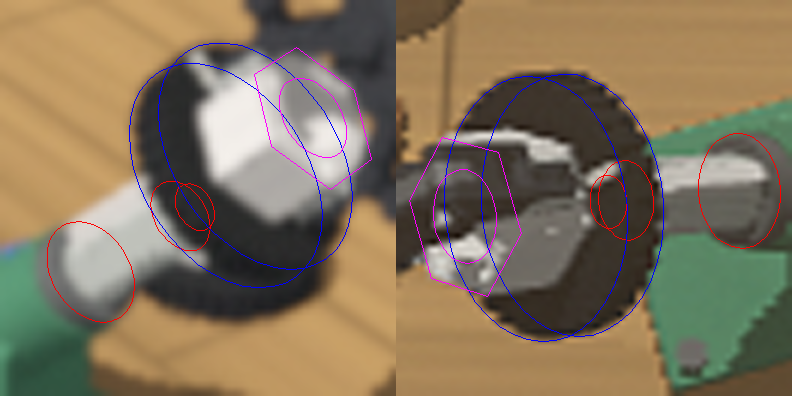

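```bash
python3 -m crank '[0.04,-0.12,0.2,0,0,0,0,0.3,0,0,0,0,0.2,0,0,0,0,0,0,0,0,0,0,0,0]' >/dev/null; python3 pt.py 75
```

```text
pulley in spindle frame [-0.8 -0.5 82.9] F [ 0.   0.3 -3.7] Fsp [-2.9  0.1 -2.4] open 0.715
[[0.015, 1.0, -0.017], [1.0, -0.015, 0.019], [0.019, -0.017, -1.0]]
t 45.8 pos [475.   53.8 225.1] rot [136.   -1.4  17.9] xaxis yaw 17.9 z [ 0.23  -0.656 -0.719] J [ 28.  20. 108. -48.  69. 126.] shift units [0.008 0.022 0.198]
```

```bash
python3 -m crank '[0,0,0.12,0,0,0,0,0.12,0,0,0,0,0,0,0]' >/dev/null; python3 pt.py 70;  python3 -m crank '[0,0,0.1,0,0,0,0,0.1,0,0,0,0,0,0,0]' >/dev/null; python3 pt.py 60
```

```text
pulley in spindle frame [-0.9 -0.2 73.3] F [-0.2 -0.1 -3.7] Fsp [-2.6 -0.2 -2.7] open 0.716
[[0.015, 1.0, -0.017], [1.0, -0.015, 0.02], [0.019, -0.018, -1.0]]
t 46.1 pos [477.2  47.6 218.1] rot [136.   -1.4  17.9] xaxis yaw 17.9 z [ 0.23  -0.656 -0.719] J [ 27.  21. 109. -48.  67. 126.] shift units [0.004 0.025 0.083]
pulley in spindle frame [-1.1 -0.1 65.3] F [ 0.7  0.1 -3.3] Fsp [-2.3  0.7 -2.5] open 0.72
[[0.015, 1.0, -0.017], [1.0, -0.015, 0.02], [0.019, -0.017, -1.0]]
t 46.4 pos [479.   42.3 212.4] rot [136.   -1.4  17.9] xaxis yaw 17.9 z [ 0.23  -0.656 -0.719] J [ 27.  21. 109. -49.  66. 127.] shift units [-0.001  0.029  0.133]
```

```bash
python3 -m crank '[-0.003,0.004,0.15,0,0,-0.003,0.004,0.15,0,0,-0.003,0.004,0.15,0,0,0,0,0,0,0]' >/dev/null; python3 pt.py 30;  python3 -m crank '[-0.003,0.003,0.15,0,0,-0.003,0.003,0.15,0,0,-0.003,0.003,0.15,0,0,0,0,0,0,0]' >/dev/null; python3 pt.py 10
```

```text
pulley in spindle frame [-1.  -0.4 46.9] F [ 0.5 -0.4 -3. ] Fsp [-1.7  0.3 -2.5] open 0.717
[[0.015, 1.0, -0.017], [1.0, -0.014, 0.019], [0.019, -0.017, -1.0]]
t 46.8 pos [482.7  29.7 199.5] rot [136.   -1.4  17.9] xaxis yaw 17.9 z [ 0.229 -0.656 -0.719] J [ 25.  22. 110. -50.  64. 128.] shift units [0.002 0.031 0.423]
pulley in spindle frame [-1.  -0.2 29. ] F [-0.1 -0.4 -4.7] Fsp [-3.1 -0.2 -3.5] open 0.715
[[0.015, 1.0, -0.017], [1.0, -0.015, 0.019], [0.019, -0.018, -1.0]]
t 47.2 pos [486.8  17.7 186.8] rot [136.   -1.4  17.9] xaxis yaw 17.9 z [ 0.23  -0.656 -0.719] J [ 23.  23. 111. -52.  62. 129.] shift units [-0.005  0.033  0.474]
```

```bash
python3 -m crank '[-0.003,0.003,0.15,0,0,-0.003,0.003,0.15,0,0,-0.003,0.003,0.15,0,0,0,0,0,0,0]' >/dev/null; python3 pt.py 0;  python3 -m crank '[0,0,0.08,0,0,0,0,0.08,0,0,0,0,0,0,0]' >/dev/null; python3 pt.py 0
```

```text
pulley in spindle frame [-1.1  0.4 11.1] F [ 2.3  0.6 -8.3] Fsp [-5.8  2.4 -5.9] open 0.719
[[0.015, 1.0, -0.018], [1.0, -0.015, 0.02], [0.02, -0.018, -1.0]]
t 47.6 pos [491.1   5.9 174. ] rot [136.   -1.4  17.9] xaxis yaw 17.9 z [ 0.23  -0.655 -0.719] J [ 22.  24. 112. -53.  60. 130.] shift units [-0.015  0.034  0.276]
pulley in spindle frame [-0.9  0.4  5.1] F [ 1.7  0.1 -6.2] Fsp [-4.1  1.6 -4.7] open 0.715
[[0.015, 1.0, -0.017], [1.0, -0.015, 0.02], [0.02, -0.017, -1.0]]
t 47.9 pos [492.4   1.8 169.9] rot [136.   -1.4  17.9] xaxis yaw 17.9 z [ 0.23  -0.656 -0.719] J [ 21.  25. 113. -54.  59. 130.] shift units [-0.012  0.025  0.127]
```

```bash
python3 -m crank '[0,0.01,0.08,0,0,0,0,0.05,0,0,0,0,0,0,0]' >/dev/null; python3 pt.py 0;  python3 -m crank '[0,0,0.06,0,0,0,0,0,0,0]' >/dev/null; python3 pt.py 0
```

```text
pulley in spindle frame [-1.   2.4  2.2] F [-6.7 18.7 10.6] Fsp [-6.5 -0.7 21.6] open 0.718
[[0.018, 1.0, -0.019], [1.0, -0.018, 0.024], [0.024, -0.019, -1.0]]
t 48.2 pos [4.948e+02 4.000e-01 1.679e+02] rot [136.1  -1.7  17.9] xaxis yaw 17.9 z [ 0.234 -0.653 -0.72 ] J [ 21.  25. 113. -54.  59. 130.] shift units [-0.06   0.027  0.053]
pulley in spindle frame [-1.1  3.1  1.6] F [-16.6  35.7  26.6] Fsp [-8.9 -5.  46.4] open 0.715
[[0.02, 1.0, -0.019], [0.999, -0.019, 0.027], [0.026, -0.02, -0.999]]
t 48.4 pos [4.955e+02 3.000e-01 1.674e+02] rot [136.1  -1.9  18. ] xaxis yaw 18.0 z [ 0.236 -0.652 -0.72 ] J [ 21.  25. 113. -55.  58. 131.] shift units [-0.079  0.031  0.038]
```

```bash
python3 -m crank '[0,0,-0.07,0,0,0,0,0,0,0]' >/dev/null; python3 pt.py 0; python3 -m crank '[0,0,0,0,0.8,0,0,0,0,0.9,0,0,0,0,1,0,0,0,0,1]'; python3 pt.py 40
```

```text
pulley in spindle frame [-0.4  1.2  1.7] F [-7.9 15.  10.3] Fsp [-4.5 -3.  19. ] open 0.714
[[0.016, 1.0, -0.017], [1.0, -0.015, 0.023], [0.022, -0.017, -1.0]]
t 48.6 pos [494.   -0.7 167.9] rot [136.   -1.5  18. ] xaxis yaw 18.0 z [ 0.233 -0.655 -0.719] J [ 21.  25. 113. -54.  59. 130.] shift units [-0.031  0.011  0.042]
t: 49.0
tool_pos: [493.5, -2.0, 167.0]
ee_rot: [136.0, -1.4, 17.9]
ft_force: [-0.1, 0.3, 0.6]
opening: 0.997
gripper_force: 0.0
pulley in spindle frame [-0.2  0.2  0.3] F [-0.1  0.3  0.6] Fsp [ 0.2 -0.   0.6] open 0.997
[[0.015, 1.0, -0.017], [1.0, -0.015, 0.02], [0.019, -0.017, -1.0]]
t 49.0 pos [493.5  -2.  167. ] rot [136.   -1.4  17.9] xaxis yaw 17.9 z [ 0.23  -0.656 -0.719] J [ 21.  25. 113. -54.  59. 130.] shift units [ 0.014 -0.011 -0.993]
```

Released. Backing off along the axis, then I look.

```bash
python3 -m crank '[0,0,-0.3,0,1,0,0,-0.6,0,1,0,0,-1,0,1,0,0,-1,0,1,0,0,-1,0,1,0,0,-1,0,1,0,0,-1,0,1,0,0,0,0,1]'
python3 - <<'E'
import sys; sys.argv=["x","0"]
from tgt import *
rr=[]
for n in C:
    I=manip.snapshot(n)[:,:,::-1].copy();cv2.imwrite(f"pics/{n}9.png",I);a,o=patch(I,proj(n,W([0,0,40]))[0],66,66,6)
    D=lambda p,c:cv2.polylines(a,[((proj(n,p)-o+.5)*6).astype(np.int32)],True,c,1)
    for q,c in((circ(12,84),(0,0,255)),(circ(58,0),(255,0,0)),(circ(58,22),(255,0,0)),(hexp(0,0,62,0,h=0)[:6],(255,0,255))): D(q@F.T+SPX,c)
    rr.append(a)
cv2.imwrite("pics/m9.png",np.hstack(rr))
E
```

```text
t: 49.8
tool_pos: [439.9, 157.1, 340.5]
ee_rot: [136.2, -1.8, 18.1]
ft_force: [0.2, -0.6, 0.3]
opening: 1.0
gripper_force: 0.0
```

View pics/m9.png

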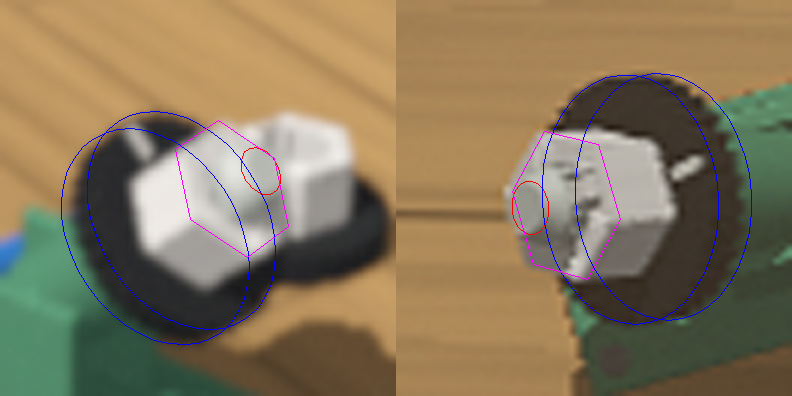

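The pulley is on, and the spindle shows beyond the boss. To be sure it's fully home, I'll turn the fingers across the key and press lightly on the boss face.

```bash
python3 -m crank '[0,0,0,-1,0.55,0,0,0,-1,0.55,0,0,0,-1,0.55,0,0,0,-1,0.55,0,0,0,-1,0.55,0,0,0,-1,0.55,0,0,0,-1,0.55,0,0,0,-1,0.55,0,0,0,-1,0.55,0,0,0,-1,0.55,0,0,0,-1,0.55,0,0,0,-1,0.55]' >/dev/null; python3 -m crank '[0,0,0,-1,0.55,0,0,0,-1,0.55,0,0,0,-1,0.55,0,0,0,-1,0.55,0,0,0,-1,0.55,0,0,0,-1,0.55,0,0,0,0,0.55]' | tail -2; python3 pt.py 60
```

```text
opening: 0.546
gripper_force: 0.0
pulley in spindle frame [  3.4  -5.5 234.8] F [-0.3  1.3  0.3] Fsp [-0.7  0.1  1.2] open 0.546
[[-1.0, 0.013, -0.016], [0.013, 1.0, 0.017], [0.017, 0.017, -1.0]]
t 51.8 pos [438.5 151.8 335.4] rot [178.3  44.  106.7] xaxis yaw 106.7 z [ 0.228 -0.657 -0.718] J [ 40.  15.  97. -41.  88.  31.] shift units [0.015 0.062 4.373]
```

```bash
python3 -m crank '[0.015,0.06,0.6,0,0.55,0,0,0.7,0,0.55,0,0,0.7,0,0.55,0,0,0.7,0,0.55,0,0,0.7,0,0.55,0,0,0.4,0,0.55,0,0,0,0,0.55,0,0,0,0,0.55]' | tail -1; python3 pt.py 47; python3 -m crank '[0,0,0.25,0,0.55,0,0,0.25,0,0.55,0,0,0.2,0,0.55,0,0,0,0,0.55]' | tail -1; python3 pt.py 40
```

```text
gripper_force: 0.0
pulley in spindle frame [ 0.4  0.5 84.2] F [ 0.3  0.1 -0.3] Fsp [-0.2  0.3 -0.2] open 0.55
[[-1.0, 0.016, -0.017], [0.016, 1.0, 0.018], [0.017, 0.018, -1.0]]
t 52.6 pos [475.9  54.2 226.7] rot [178.1  44.  106.4] xaxis yaw 106.4 z [ 0.229 -0.656 -0.719] J [ 28.  20. 108. -47.  69.  36.] shift units [-0.007 -0.029  0.928]
gripper_force: 0.0
pulley in spindle frame [-0.3  1.  55.7] F [ 0.8  0.1 -0.4] Fsp [-0.2  0.8 -0.4] open 0.545
[[-1.0, 0.015, -0.017], [0.014, 1.0, 0.019], [0.017, 0.019, -1.0]]
t 53.0 pos [482.4  35.7 206.1] rot [178.1  44.  106.6] xaxis yaw 106.6 z [ 0.229 -0.656 -0.719] J [ 26.  22. 110. -50.  65.  37.] shift units [-0.016 -0.033  0.391]
```

```bash
python3 -m crank '[-0.01,-0.03,0.2,0,0.55,0,0,0.1,0,0.55,0,0,0,0,0.55]' | tail -1; python3 pt.py 40|head -1; python3 -m crank '[0,0,0.1,0,0.55,0,0,0.05,0,0.55,0,0,0,0,0.55]' | tail -1; python3 pt.py 40|head -1
```

```text
gripper_force: 0.0
pulley in spindle frame [-0.1  0.4 44.1] F [-0.1  0.6 -0. ] Fsp [-0.4  0.1  0.4] open 0.548
gripper_force: 16.8
pulley in spindle frame [ 0.1  1.1 41. ] F [-13.9  21.2  23.6] Fsp [-0.6 -6.8 33.9] open 0.548
```

```bash
python3 -m crank '[0,0,0.08,0,0.55,0,0,0,0,0.55]' | tail -1; python3 pt.py 40|head -1
```

```text
gripper_force: 36.8
pulley in spindle frame [ 0.2  1.2 40.6] F [-30.6  45.2  52. ] Fsp [ -0.2 -15.4  73.8] open 0.553
```

```bash
python3 -m crank '[0,0,-0.2,0,0.55,0,0,-0.5,0,0.55,0,0,-1,0,0.55,0,0,-1,0,0.55,0,0,-1,0,0.55,0,0,-1,0,0.55,0,0,0,0,0.55]'
python3 - <<'E'
import sys; sys.argv=["x","0"]
from tgt import *
rr=[]
for n in C:
    I=manip.snapshot(n)[:,:,::-1].copy();b=cv2.imread(f"pics/{n}9.png");a,o=patch(I,proj(n,W([0,0,30]))[0],40,40,1);c=b[o[1]:o[1]+40,o[0]:o[0]+40]
    for w in(a,c): 0
    g=lambda q:cv2.GaussianBlur(cv2.cvtColor(q,cv2.COLOR_BGR2GRAY),(3,3),0).astype(np.float32)
    print(n,cv2.phaseCorrelate(g(c),g(a)),np.abs(g(c)-g(a)).mean())
E
```

```text
t: 54.5
tool_pos: [444.7, 148.6, 330.4]
ee_rot: [177.4, 43.8, 106.3]
ft_force: [0.7, 0.3, -0.9]
opening: 0.549
gripper_force: 0.0
scene ((0.027029610167183193, 0.021483716862977786), 0.9885423839092254) 0.43125
top ((-0.03473892390093525, 0.028456471970169872), 0.9998935333639384) 0.903125
```

```bash
python3 -c "
from cell import manip
print(manip.close_job())"
```

```text
the job is handed in; nothing more can be done
None
```

The key is in the spindle slot and the pulley is on over it, rim first, against the shoulder. A final 74 N push on the boss didn't move it; both were let go of, the arm is clear, and the job went in at about 54.6 s, with no verdict returned.

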